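Hold the lamp's stop collar on the post's flat

ROBOT

A 6-joint arm with a two-finger parallel gripper is mounted at the origin on the work surface. World frame = base frame: x ahead of the robot, y to its left, z up, the work surface at z = 0. Lengths are in m, angles in degrees, forces in N, time in s.
With the tool pointing down it reaches from about 0.25 to 0.725 m from the base axis. Payload 9.7 kg.
Tool frame: the origin (TCP) lies between the finger pads; the fingertips stand 11 mm ahead of it and the grasp point (between the pads) lies 8 mm behind it; z points along the fingers, x is the direction in which the jaws open and shut, and the axes are right-handed (so a half turn about z gives the same grasp; the last joint's range is limited). The gripper opens to 85 mm and grips with 20 to 120 N. Pads are 22 mm wide; open, the fingers measure 114 mm over their backs; the gripper's body (76 mm by 85 mm) begins 54 mm behind the grasp point. The pads swing forward as they close: fully open they stand 13 mm farther back than shut.
Start: joints at [70.015, 4.979, 10.078, 95.1, 0, 90], TCP at [0.188, 0.517, 0.22] pointing down, gripper open.
Joint ranges: [-179.16, 179.16], [-48.56, 103.87], [-65.8, 70.77], [-126.05, 130.52], [-82.76, 87.17], [-180, 180]. Speed limits (degrees/s): [127.2, 127.2, 147.25, 180, 180, 180].

INTERFACE

Orientations are given as [roll, pitch, yaw] about the fixed x, y, z axes, in that order (R = Rz(yaw) Ry(pitch) Rx(roll)).
In Python, from workcell import get_obs, camera, job_done, spotter gives the robot as it stands.
- The arm moves only by the tool play_rows, never from a script. Its argument "rows" is a list of rows, each a list of 3 entries, a list of its own where there are three numbers: the closure, from 0 (fully open) to 1 (shut), then the shift along the tool's x, y, z in cm, then the turn, a rotation vector about the tool's x, y, z in degrees. In form: [[claw, [x, y, z], [wx, wy, wz]], ...]. A call has 1 to 12 rows; each row shifts and turns the pose as measured when the row begins, along the tool's axes as they then stand; what a row does not reach is not made up. A row lasts 1/10 s, in which the tool goes at most 50 mm and 8.59 degrees, less where a joint would pass 70% of its speed; a pose out of reach is approached as far as the arm can. A call is refused whole if a number of a shift passes 5 or a number of a turn 8.59, either way. A call with a gripper value outside its range is refused whole. The fingers move at their own pace and stop on an object; "newtons" is the grip in N (left out, the last holds). Time passes only in rows, so rows that do not move let the fingers close. It gives the time, the measured TCP pose, the force and the opening at its end, in the units of the state.
- get_obs(): the state, without advancing time (a new reading comes with each control period).
- camera(name): name is "side" or "top" or "wrist"; returns a dict with "img" (480x640x3 uint8, red, green, blue), "intrinsics" (3x3 intrinsics, pixels), "k1" (the pictures are not rectified: a ray, as slopes to the right and down, at radius r is drawn at 1 + k1 r^2 times it, then the intrinsics apply), "xyz" and "orientation" of the camera in the world. Camera axes: x right, y down, z forward; pixel columns grow to the right and rows downward; lengths in m; the calibration is good to about 2 mm. A picture is of the moment at which its call begins. There is no depth.
- job_done(): hands the job in, once; it reports no verdict.
Trained networks look in a picture, given as the dict that the camera call returned (one of the last four; its "shot" number tells which), for a name from the list of things; names that differ only in an ending like _2 or _b are one class to them, and where a whole thing is asked for, a point or a joint stands for the part that bears it (a point fixed in the world has none). Each returns a list of dicts, best first, with "confidence" (0 to 1); they miss things now and then, are a little off and sometimes report something else, mostly with a low value. They report only what shows in the picture. A call takes as long as a camera call.
- spotter.spot_in(picture, thing): "point" ([x, y, z] in m, in world coordinates, good to about 4 mm: the middle of the surface that is visible of it).
- spotter.trace(picture, thing): "pixels" (480x640 bool, what is visible of it).
The state is a dict: "time": time; "q": joint angles; "qd": joint speeds; "joint_efforts": joint torques, N m; "ee_pos": TCP position; "tcp_rot": TCP orientation; "wrist_force": force on the tool from outside, world axes, zero at the start; "torque": the same for the moment, N m; "opening": finger opening in m.
Only numpy, scipy, OpenCV 4.12 (cv2) and the standard library are available. Lean on these libraries where they do the work, as an engineer would, in place of code of your own. Each camera call takes 0.05 s, during which the arm holds its last target.

TASK

I am putting the desk lamp back together and need a third hand. Turn the steel post in the lamp foot until its flat faces the same way as the raised rib on the foot; then pick out the one stop collar whose bore fits the post with only a little play, bring it down over the post with its thumbscrew squarely on the flat side, and finish holding it in the gripper, level, half-way up the flat (not resting on the shoulder below), with the screw's nose pressed against the flat, so that I can tighten it: do not let go at the end. Leave the other collars and the things on the desk where they are.

Things in the scene. Friction and masses are not known exactly. Their poses are not given: they have to be found in the camera images.
- foot: Grey round lamp foot, fixed to the desk: disc 120 mm diameter, 25 mm high, with a hub 40 mm diameter up to 45 mm. On top of the disc one raised straight rib (8 mm wide, 7 mm high) runs from the hub to near the rim along the foot's +x. Origin: on the post's axis at desk height; x along the rib, z up.
- post: Upright steel post, 20 mm diameter, turning in the hub about its axis, slight friction (0.07 N m), stays where left. Round for 20 mm above the hub, then a shoulder; from there to its top, 115 mm over the desk, a flat is cut in one side. Origin: axis, at the hub's top (45 mm up); x points out of the flat, z up. Starts with the flat 0.5 to 1.4 rad counter-clockwise (from above) of the rib.
- post_flat (a point): Centre of the post's flat, on its face, 90 mm over the desk; axes as the post's. The flat is 50 mm high, 17 mm wide, 5.5 mm from the axis: the post is a D there, 15.5 mm across the flat, 20 mm elsewhere. Fingers squeezing across the flat pull the post square to themselves and close to 15.5 mm instead of about 20.
- collar_b25: Aluminium ring lying flat, 44 mm outside, 20 mm high, about 90 g. Flat-sided ears at its own +y and -y, faces 24 mm long and 46 mm apart (the grip). Dark thumbscrew out along +x, head 27 to 37 mm from the axis; 5 mm thick nose stands into the bore. Origin: axis, underside; x to the thumbscrew. Bore 25 mm: the one that fits the 20 mm post (2.5 mm play all round).
- collar_b25_nose (a point): End of that collar's screw nose, in its bore: 7.4 mm from the collar's axis along its x, 10 mm above its underside; axes as the collar's. It passes down only beside the flat (1.9 mm gap when the collar is centred on the post); shift the collar about 1.9 mm, nose towards the post, and it touches the flat.
- collar_b17: Aluminium ring lying flat, 44 mm outside, 20 mm high, about 90 g. Flat-sided ears at its own +y and -y, faces 24 mm long and 46 mm apart (the grip). Dark thumbscrew out along +x, head 27 to 37 mm from the axis; 5 mm thick nose stands into the bore. Origin: axis, underside; x to the thumbscrew. Bore 17 mm: too small for the post. Leave alone.
- collar_b31: Aluminium ring lying flat, 44 mm outside, 20 mm high, about 90 g. Flat-sided ears at its own +y and -y, faces 24 mm long and 46 mm apart (the grip). Dark thumbscrew out along +x, head 27 to 37 mm from the axis; 5 mm thick nose stands into the bore. Origin: axis, underside; x to the thumbscrew. Bore 31 mm: too large for the post. Leave alone.
- stapler: Orange plastic stapler, 120 x 34 x 45 mm, long along its x; origin under its centre. Loose bystander.
- pot: White ceramic succulent pot, empty, 84 mm rim diameter, 75 mm high; origin under its centre. Loose bystander.
- pointer: Wooden pointer with a rubber tip, 12 mm thick, about 400 mm long along its x; origin near its middle on the underside. Loose bystander.
- note_block: White block of note paper, 76 x 76 x 30 mm; origin under its centre. Loose bystander.
- pen_cup: Dark steel pen cup, 72 mm diameter, 100 mm high, pens up to 150 mm; origin under its centre. Loose bystander.

How it is judged:
By the outcome, as a careful person would: the job done as asked, in the order asked, and still so for the second after the job is handed in, while the arm keeps its last pose, push and grip.
It also fails if it takes over 51 s, if anything falls off the work surface, if the arm or the gripper's body presses on something with over 40 N, if the wrist force passes 120 N, or if a joint passes its speed limit or range.

## Working session

There is one attempt and no reset: what is moved stays moved. The work goes in short steps, Python scripts to look and compute and a tool call to move; the robot and the scene stay as the last step left them, time stands still between calls to the robot, and variables do not carry over. Pictures are saved under pics/ and viewed, and the job is handed in when it is done.

Besides the shell and the picture viewer there is one more tool, called as name([rows], argument=value, ...), one row to a line, values as JSON. play_rows: Moves the arm, as the interface text tells. Its arguments: {"type":"object","properties":{"rows":{"type":"array","items":{"type":"array"}},"newtons":{"type":"number"}},"required":["rows"]}

```bash
ls; mkdir -p pics; cat > h.py <<'E'
import numpy as np, cv2, pickle
from workcell import get_obs, camera, job_done, spotter
from scipy.spatial.transform import Rotation as R
def camR(c):
    o=np.array(c["orientation"],float)
    if o.shape==(3,3): return o
    return R.from_euler('xyz',o,degrees=True).as_matrix()
def project(c,P):
    P=np.atleast_2d(P); p=(P-np.array(c["xyz"]))@camR(c)
    s=p[:,:2]/p[:,2:]; r2=(s**2).sum(1,keepdims=True); s=s*(1+c["k1"]*r2)
    K=np.array(c["intrinsics"]); return np.c_[s[:,0]*K[0,0]+K[0,2],s[:,1]*K[1,1]+K[1,2]]
def ray(c,uv):
    uv=np.atleast_2d(np.array(uv,float)); K=np.array(c["intrinsics"])
    d=(uv-[K[0,2],K[1,2]])/[K[0,0],K[1,1]]; s=d.copy()
    for _ in range(30): s=d/(1+c["k1"]*(s**2).sum(1,keepdims=True))
    return np.c_[s,np.ones(len(s))]@camR(c).T
def atz(c,uv,z):
    r=ray(c,uv); o=np.array(c["xyz"]); return o+r*((z-o[2])/r[:,2:])
def save(c,n,crop=None,scale=1):
    im=c["img"][:,:,::-1]
    if crop: im=im[crop[1]:crop[3],crop[0]:crop[2]]
    if scale!=1: im=cv2.resize(im,None,fx=scale,fy=scale,interpolation=cv2.INTER_CUBIC)
    cv2.imwrite("pics/"+n+".png",im)
E
python3 - <<'E'
from h import *
print(get_obs())
for n in ["top","side","wrist"]:
    c=camera(n); save(c,n+"0"); print(n,c["xyz"],c["orientation"],c["k1"],c["intrinsics"],c["shot"])
    pickle.dump(c,open(n+"0.pkl","wb"))
E
```

```text
pics
{'time': 0.0, 'q': array([ 7.00166055e+01,  5.01049243e+00,  1.00337867e+01,  9.51000360e+01,
       -2.10015329e-04,  8.99995135e+01]), 'qd': array([-0.02614101, -0.02071762, -0.06968749,  0.01231407,  0.07683947,
       -0.03705517]), 'joint_efforts': array([-2.89028038e-03, -5.20390964e+01,  4.64801073e+01,  1.63639878e-02,
       -1.55640428e-04,  2.16371539e-06]), 'ee_pos': array([0.18787573, 0.51664699, 0.21898294]), 'tcp_rot': array([1.79999791e+02, 7.67416522e-02, 7.00170920e+01]), 'wrist_force': array([ 0.63426454, -0.57840065, -0.56347608]), 'torque': array([ 0.01711101, -0.00971353, -0.00676596]), 'opening': 0.08543103287160564}
top [0.44914481 0.01462103 1.13834376] [-172.79268782    0.47184372  -90.9698147 ] 0.04632446478193919 [[533.07763589   0.         312.49220386]
 [  0.         533.07763589 244.75160911]
 [  0.           0.           1.        ]] 1
side [0.2874507  1.25155912 1.02099985] [-127.26884501   -1.3725064  -166.44062608] 0.05602770753313438 [[587.47264678   0.         308.86052389]
 [  0.         587.47264678 244.18764172]
 [  0.           0.           1.        ]] 2
wrist [0.11389201 0.54485733 0.37328038] [1.62153702e+02 1.26610131e-01 7.00228999e+01] -0.07695804976790231 [[388.98965796   0.         322.00675793]
 [  0.         388.98965796 234.6637606 ]
 [  0.           0.           1.        ]] 3
```

View pics/top0.png

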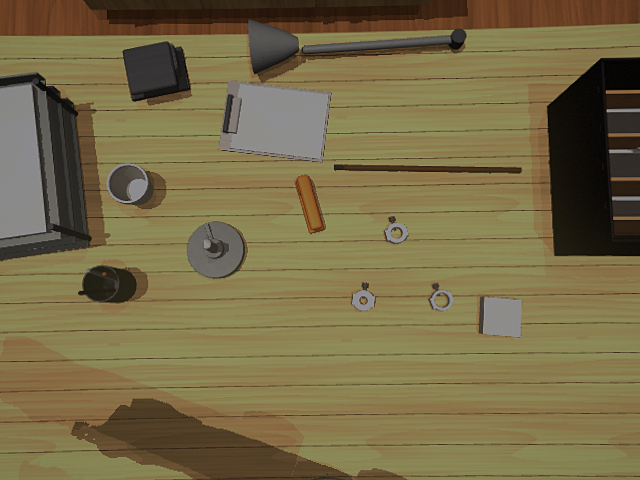

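View pics/side0.png

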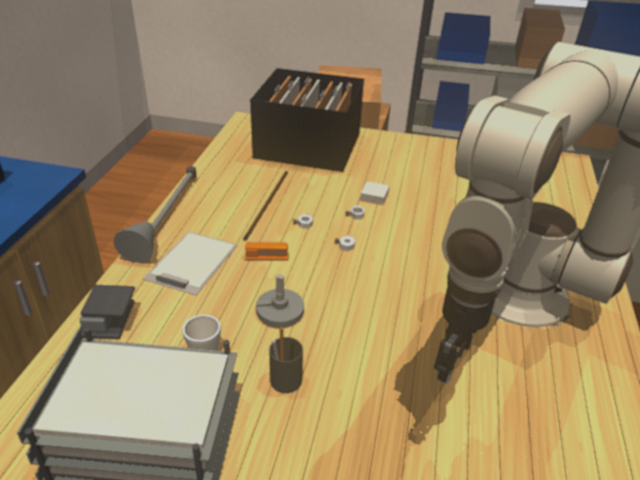

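View pics/wrist0.png

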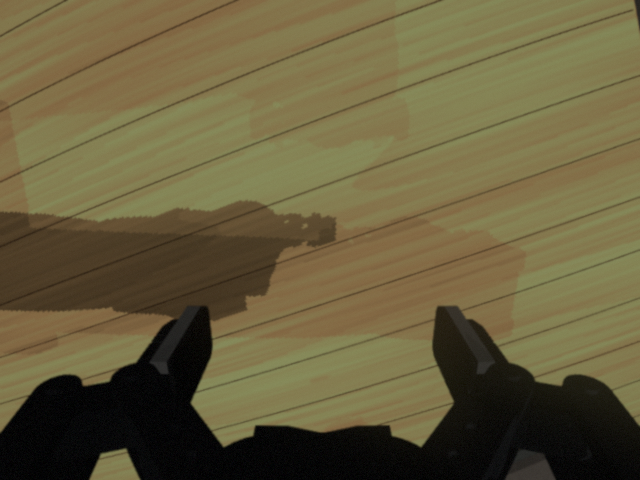

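```bash
python3 - <<'E'
from h import *
for n in ["top","side"]:
    c=camera(n); pickle.dump(c,open(n+"1.pkl","wb"))
    M={}
    for t in ["foot","post","post_flat","collar_b25","collar_b17","collar_b31","stapler","pot","pointer","note_block","pen_cup"]:
        try:
            for d in spotter.spot_in(c,t)[:3]: print(n,t,np.round(d["point"],4),round(d["confidence"],2))
        except Exception as e: print(t,e)
        if t in("foot","post","post_flat","collar_b25"):
            try:
                M[t]=[(d["confidence"],d["pixels"]) for d in spotter.trace(c,t)]
                for cf,m in M[t]: ys,xs=np.nonzero(m); print("  tr",t,round(cf,2),xs.min(),xs.max(),ys.min(),ys.max(),m.sum())
            except Exception as e: print(t,e)
    pickle.dump(M,open(n+"M.pkl","wb"))
print(get_obs()["time"])
E
```

```text
top foot [0.5876 0.2208 0.0248] 0.66
  tr foot 0.76 187 244 222 277 2573
top post [0.5827 0.2182 0.1109] 0.42
  tr post 0.63 203 218 238 252 177
top post_flat [0.7185 0.4053 0.0426] 0.59
top post_flat [0.5809 0.2217 0.1128] 0.56
top collar_b25 [ 0.4758 -0.0817  0.0203] 0.74
top collar_b25 [0.5857 0.2218 0.0278] 0.68
top collar_b25 [ 0.4741 -0.241   0.0234] 0.6
  tr collar_b25 0.78 352 374 282 310 399
  tr collar_b25 0.62 428 454 283 309 317
top collar_b17 [ 0.4758 -0.0817  0.0203] 0.74
top collar_b17 [0.5857 0.2218 0.0278] 0.68
top collar_b17 [ 0.4741 -0.241   0.0234] 0.6
top collar_b31 [ 0.4758 -0.0817  0.0203] 0.74
top collar_b31 [0.5857 0.2218 0.0278] 0.68
top collar_b31 [ 0.4741 -0.241   0.0234] 0.6
top stapler [0.6766 0.0252 0.0459] 0.55
top pot [0.7215 0.4067 0.046 ] 0.63
top pointer [ 0.7539 -0.2293  0.009 ] 0.95
top note_block [ 0.4363 -0.3632  0.0245] 0.78
top pen_cup [0.5108 0.441  0.0578] 0.94
side foot [0.5838 0.2437 0.0234] 0.73
  tr foot 0.74 256 303 275 328 1652
side post [0.5825 0.2329 0.0856] 0.53
  tr post 0.75 276 282 275 299 151
side post_flat [0.5803 0.2331 0.0832] 0.69
  tr post_flat 0.57 275 284 273 300 241
  tr post_flat 0.29 293 311 215 228 189
  tr post_flat 0.23 345 363 206 220 191
side collar_b25 [ 0.6167 -0.1452  0.0151] 0.54
side collar_b25 [ 0.4765 -0.2338  0.0114] 0.45
  tr collar_b25 0.67 334 353 236 250 195
  tr collar_b25 0.67 345 363 206 219 192
  tr collar_b25 0.65 294 311 215 228 184
side collar_b17 [ 0.6167 -0.1452  0.0151] 0.54
side collar_b17 [ 0.4765 -0.2338  0.0114] 0.45
side collar_b31 [ 0.6167 -0.1452  0.0151] 0.54
side collar_b31 [ 0.4765 -0.2338  0.0114] 0.45
side stapler [0.6751 0.0355 0.0281] 0.89
side pot [0.7247 0.3779 0.0572] 0.79
side pointer [ 0.7529 -0.1953  0.0131] 0.88
side note_block [ 0.4355 -0.3357  0.0264] 0.91
side note_block [0.5812 0.231  0.086 ] 0.73
side pen_cup [0.5073 0.4567 0.0694] 0.66
1.75
```

```bash
python3 - <<'E'
from h import *
c=pickle.load(open("top1.pkl","rb"))
save(c,"topfoot",(175,210,255,285),8)
a=c["img"][205:325,340:470][:,:,::-1]; cv2.imwrite("pics/topcol.png",cv2.resize(a,None,fx=6,fy=5*1.0 if 0 else 5,interpolation=cv2.INTER_CUBIC)[:600,:790])
c=pickle.load(open("side1.pkl","rb"))
save(c,"sidefoot",(245,262,315,337),8)
E
```

```text
(no output)
```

View pics/topfoot.png

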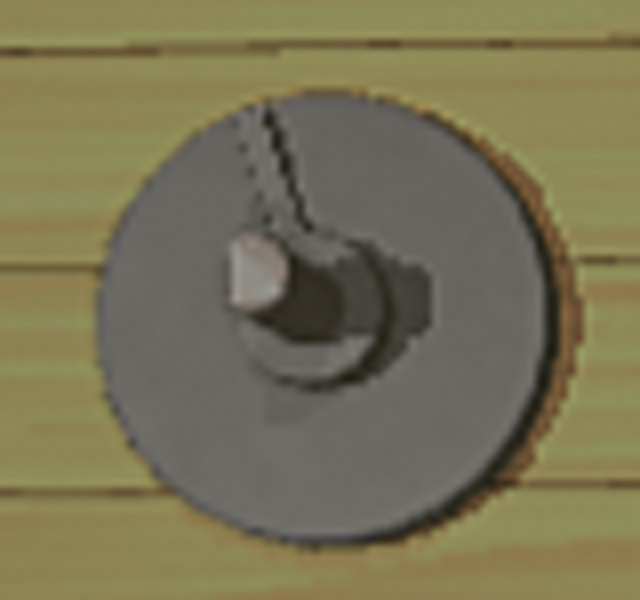

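View pics/topcol.png

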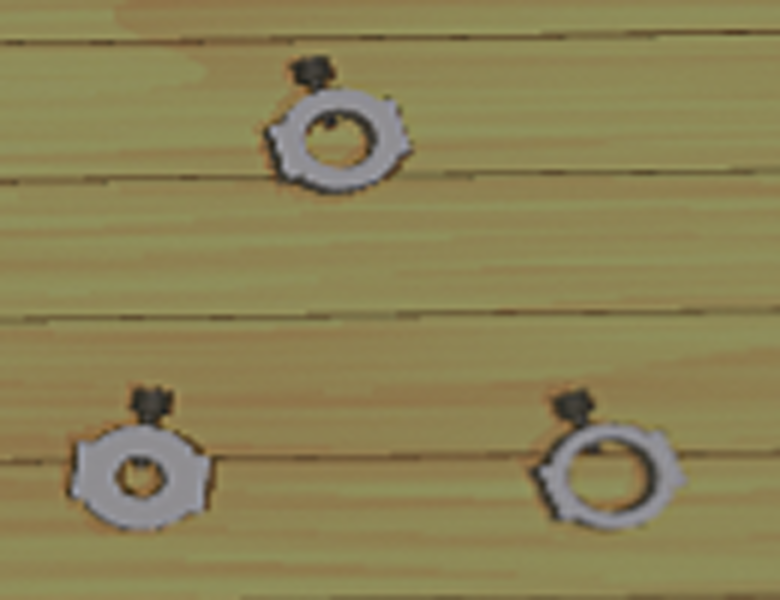

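View pics/sidefoot.png

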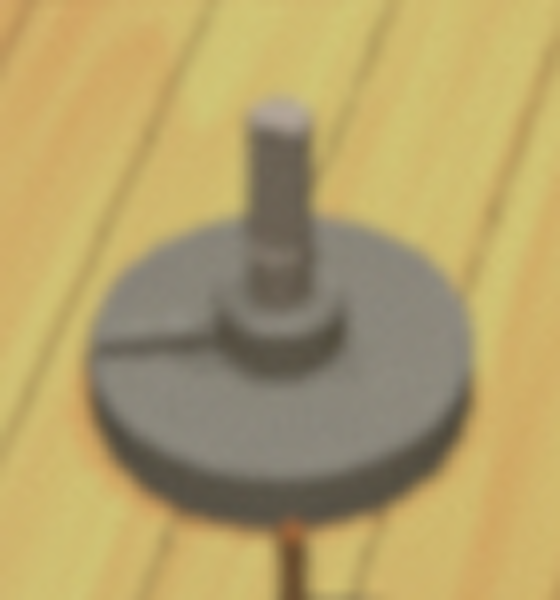

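play_rows([
  [0, [-1.2, 4, 0], [0, 0, 0]],
  [0, [-1.2, 4, 0], [0, 0, 0]],
  [0, [-1.2, 4, 0], [0, 0, 0]],
  [0, [-1.2, 4, 0], [0, 0, 0]],
  [0, [-1.2, 4, 0], [0, 0, 0]],
  [0, [-1.2, 4, 0], [0, 0, 0]],
  [0, [-1.2, 4, 0], [0, 0, 0]],
  [0, [-1.2, 4, 0], [0, 0, 0]],
  [0, [-1.2, 4, 0], [0, 0, 0]],
  [0, [-1.2, 4, 0], [0, 0, 0]],
  [0, [-1.2, 4, 0], [0, 0, 0]],
  [0, [-1.2, 3.4, 0], [0, 0, 0]],
], newtons=40)

```text
time: 2.95
ee_pos: [0.5967, 0.2117, 0.2194]
tcp_rot: [180.0, -0.1, 70.5]
wrist_force: [-0.3, 1.3, -0.6]
opening: 0.0856
```

```bash
cat > t.py <<'E'
import sys
from h import *
n,tag=sys.argv[1],sys.argv[2]
c=camera(n); save(c,tag); pickle.dump(c,open(tag+".pkl","wb")); o=get_obs()
print(o["time"],np.round(o["q"],1),np.round(o["ee_pos"],4),np.round(o["tcp_rot"],2),o["opening"])
E
python3 t.py wrist w1
```

```text
3.0 [19.2 17.1 23.9 96.7 -0.  38.8] [0.5998 0.2083 0.2184] [ 1.799e+02 -7.000e-02  7.036e+01] 0.08507935975937128
```

View pics/w1.png

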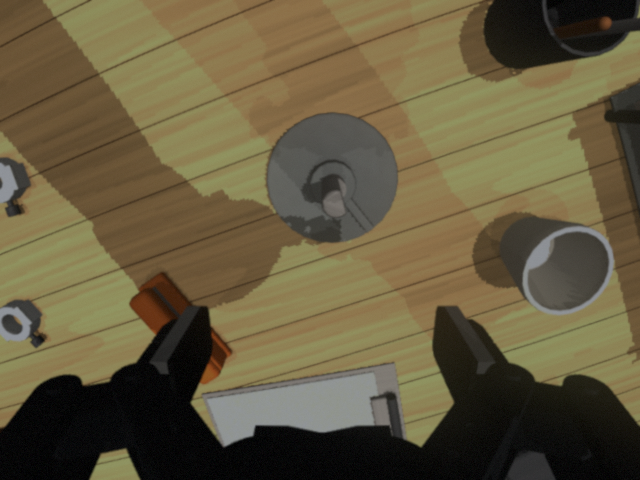

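```bash
python3 - <<'E'
from h import *
c=pickle.load(open("w1.pkl","rb"))
save(c,"w1z",(260,105,405,250),4)
E
```

```text
(no output)
```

View pics/w1z.png

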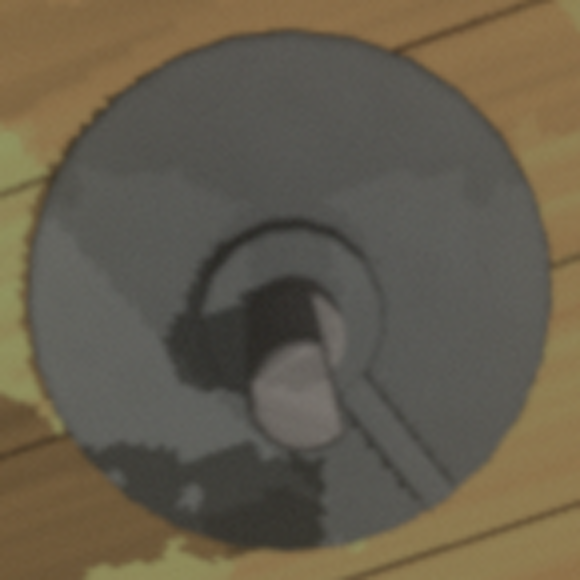

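```bash
python3 - <<'E'
from h import *
from scipy.optimize import least_squares
c=pickle.load(open("w1.pkl","rb"))
im=c["img"].astype(np.uint8)
def f(p): return np.array(p)/4.+[260-0.375,105-0.375]
# rim fit via mask of disc: edges
pts=f([(28,290),(290,32),(551,280),(60,165),(140,78),(430,70),(510,160),(520,400)])
P=atz(c,pts,.025)[:,:2]
r=least_squares(lambda a:np.hypot(*(P-a).T)-.06,[.585,.22]); print("rim centre",r.x,r.fun*1e3)
for z,a,b in[(.032,(345,400),(420,500)),(.032,(370,375),(452,480)),(.115,(318,345),(350,430))]:
    A,B=atz(c,f([a,b]),z)[:,:2]; print(A,B,np.degrees(np.arctan2(*(B-A)[::-1])))
# post top
Q=atz(c,f([(252,390),(300,448),(262,360),(275,435)]),.115)[:,:2]
r=least_squares(lambda a:np.hypot(*(Q-a).T)-.01,[.585,.22]); print("post",r.x,r.fun*1e3)
t=pickle.load(open("top1.pkl","rb"))
def g(p): return np.array(p)/8.+[175-.44,210-.44]
P=atz(t,g([(97,310),(320,90),(150,180),(430,120),(552,300)]),.025)[:,:2]
r=least_squares(lambda a:np.hypot(*(P-a).T)-.06,[.585,.22]); print("top rim",r.x,r.fun*1e3)
for z,a,b in[(.032,(240,120),(268,220)),(.032,(268,110),(310,228)),(.115,(230,243),(230,303))]:
    A,B=atz(t,g([a,b]),z)[:,:2]; print(A,B,np.degrees(np.arctan2(*(B-A)[::-1])))
E
```

```text
rim centre [0.58364765 0.22636647] [-1.60288096  0.00386037 -0.05422729 -0.67072262 -0.26627044  0.55123722
 -0.87993652 -1.94052071]
[0.60664783 0.23219633] [0.63477954 0.24102157] 17.417227851552205
[0.60305728 0.23930612] [0.63265647 0.24939743] 18.82587069754024
[0.57557263 0.23249271] [0.59142382 0.23291594] 1.5294470351578613
post [0.58409039 0.21383598] [-2.58429204  2.46180673  2.82145653 -2.29515114]
top rim [0.58391849 0.22628509] [-0.22241226  0.98351526 -0.40594298 -0.79626733 -0.14150033]
[0.63603016 0.24742673] [0.60936655 0.23989651] -164.22950642106528
[0.63856294 0.24010544] [0.60705444 0.2289025 ] -160.42700273205128
[0.59188557 0.23213446] [0.57724858 0.23200681] -179.5003428677806
```

play_rows([
  [0, [1.2, -2.1, 0], [0, 0, 0]],
  [0, [0, 0, 0], [0, 0, -6.8]],
  [0, [0, 0, 0], [0, 0, -6.8]],
  [0, [0, 0, 0], [0, 0, -6.8]],
  [0, [0, 0, 2.5], [0, 0, 0]],
  [0, [0, 0, 2.5], [0, 0, 0]],
  [0, [0, 0, 2.5], [0, 0, 0]],
  [0, [0, 0, 0], [0, 0, 0]],
])

```text
time: 3.8
ee_pos: [0.5863, 0.2246, 0.1397]
tcp_rot: [179.9, -0.0, 91.3]
wrist_force: [0.3, 0.3, -0.1]
opening: 0.0857
```

```bash
python3 t.py wrist w2
```

```text
3.85 [21.  14.8 12.6 87.6 -0.  19.7] [0.5869 0.2248 0.142 ] [ 1.7978e+02 -5.0000e-02  9.1290e+01] 0.08540948670127806
```

View pics/w2.png

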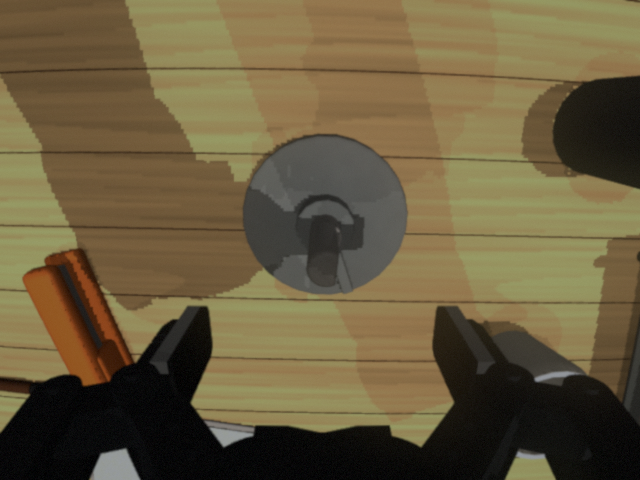

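```bash
cat > ov.py <<'E'
import sys
from h import *
tag,ax,ay,rib,fl,crop,s=sys.argv[1],*map(float,sys.argv[2:6]),eval(sys.argv[6]),int(sys.argv[7])
c=pickle.load(open(tag+".pkl","rb"))
im=c["img"][:,:,::-1][crop[1]:crop[3],crop[0]:crop[2]]
im=np.clip(cv2.resize(im,None,fx=s,fy=s,interpolation=cv2.INTER_CUBIC)*1.5,0,255).astype(np.uint8)
def d(P,col,cl=False):
    p=(project(c,P)-[crop[0]-.5,crop[1]-.5])*s-.5
    cv2.polylines(im,[np.round(p*16).astype(np.int32)],cl,col,1,cv2.LINE_AA,4)
t=np.linspace(0,2*np.pi,100)
def cir(r,z): return np.c_[ax+r*np.cos(t),ay+r*np.sin(t),0*t+z]
d(cir(.06,.025),(0,0,255)); d(cir(.02,.045),(0,0,255))
u=np.radians(rib); e=np.array([np.cos(u),np.sin(u)]); n=np.array([-e[1],e[0]])
for k in(-.004,.004): d(np.array([[*(np.array([ax,ay])+e*r+n*k),.032] for r in(.02,.055)]),(0,255,255))
u=np.radians(fl); h=np.arccos(.55)
tt=np.linspace(u+h,u+2*np.pi-h,60)
d(np.c_[ax+.01*np.cos(tt),ay+.01*np.sin(tt),0*tt+.115],(0,255,0),True)
cv2.imwrite("pics/"+sys.argv[8]+".png",im)
E
python3 ov.py w2 .5838 .2265 18.5 91 "(235,125,415,305)" 3 w2o
python3 ov.py w1 .5838 .2265 18.5 91 "(260,105,405,250)" 4 w1o
python3 ov.py top1 .5838 .2265 18.5 91 "(180,212,250,284)" 8 t1o
```

```text
(no output)
```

View pics/w2o.png

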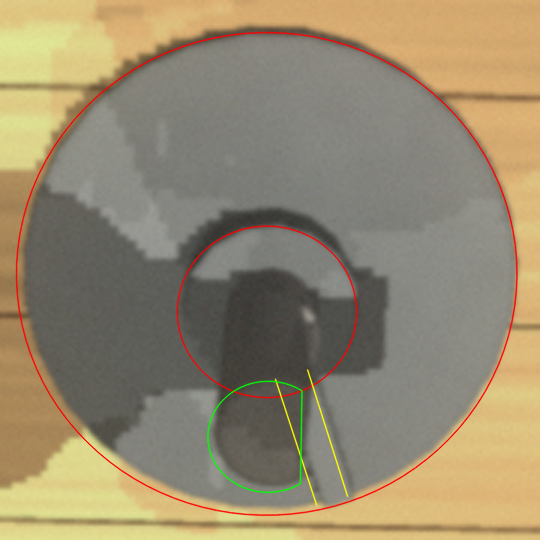

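View pics/w1o.png

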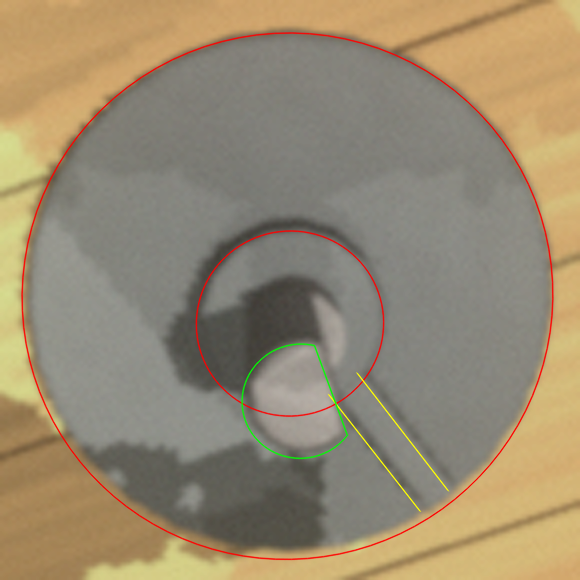

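View pics/t1o.png

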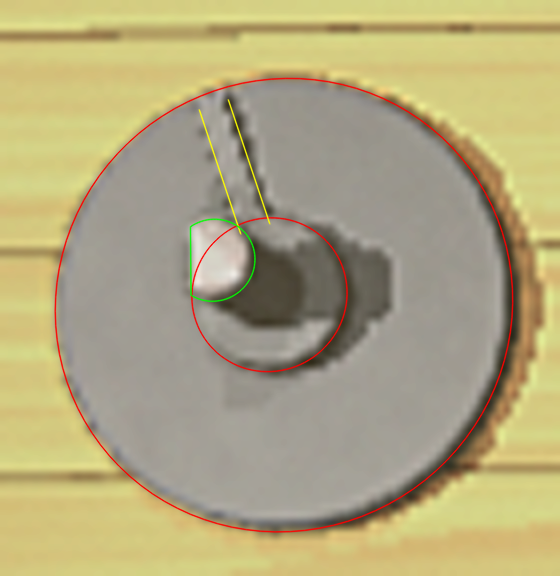

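play_rows([
  [0, [0, -0.25, 2.6], [0, 0, 0]],
  [0, [0, 0, 2.6], [0, 0, 0]],
  [0, [0, 0, 0], [0, 0, 0]],
  [1, [0, 0, 0], [0, 0, 0]],
  [1, [0, 0, 0], [0, 0, 0]],
  [1, [0, 0, 0], [0, 0, 0]],
  [1, [0, 0, 0], [0, 0, 0]],
  [1, [0, 0, 0], [0, 0, 0]],
], newtons=40)

```text
time: 4.65
ee_pos: [0.5894, 0.2258, 0.1028]
tcp_rot: [178.9, -0.2, 91.3]
wrist_force: [0.2, -24.2, 4.7]
opening: 0.0124
```

```bash
python3 t.py wrist w3;python3 t.py side s3; python3 - <<'E'
from h import *
c=pickle.load(open("s3.pkl","rb")); save(c,"s3z",(220,220,340,330),6)
o=get_obs(); print(o["wrist_force"],o["ee_pos"],o["opening"])
E
```

```text
4.7 [21.  14.2  7.7 82.4 -0.1 19.8] [0.5898 0.2263 0.1036] [178.88  -0.3   91.26] 0.004585080498791354
4.75 [21.  14.2  7.7 82.3 -0.1 19.8] [0.5898 0.2266 0.1036] [178.88  -0.35  91.27] 0.0002657768750599843
[ 1.09514179 -0.60452582  1.92348866] [0.58980151 0.22659142 0.1035639 ] 0.0002657768750599843
```

View pics/w3.png

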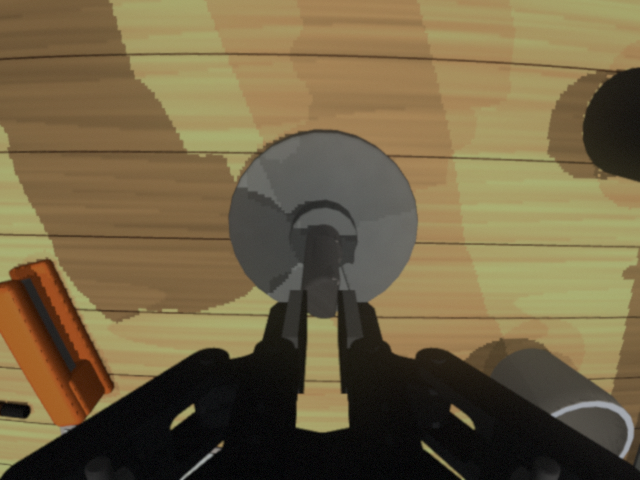

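View pics/s3z.png

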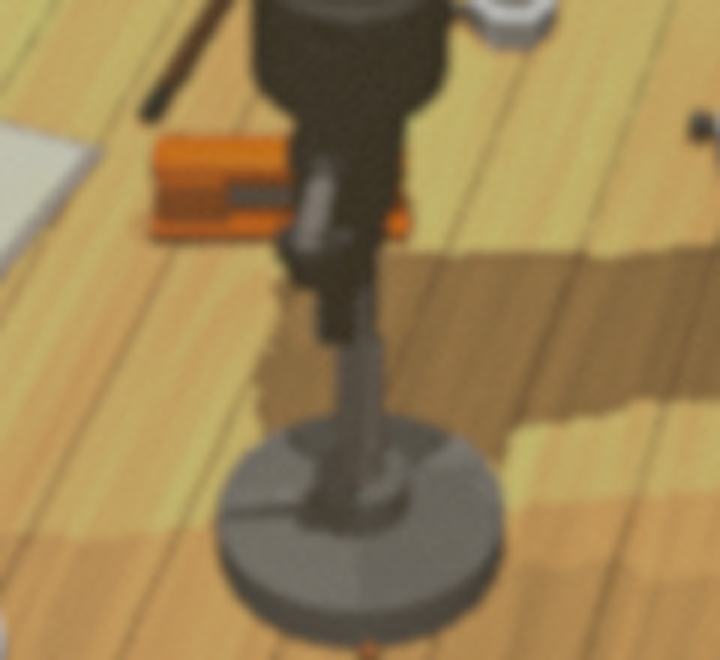

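```bash
python3 t.py wrist w4; python3 - <<'E'
from h import *
c=pickle.load(open("w4.pkl","rb")); save(c,"w4z",(220,120,420,420),2)
print(get_obs()["ee_pos"],c["xyz"],c["orientation"])
e=np.array([.5898,.2266,.1036])
for P in ([.5838,.2265,.115],[.5838,.2265,.093],e,e-[0,0,.011],e-[.011,0,.011],e+[.011,0,-.011]): print(np.round(P,4),project(c,P))
E
```

```text
4.8 [21.  14.2  7.7 82.3 -0.1 19.8] [0.5898 0.2267 0.1035] [178.87  -0.35  91.27] -4.563957065377089e-05
[0.58983572 0.22666631 0.1034873 ] [0.5080562  0.2250423  0.25625864] [161.04886934  -0.29233778  91.27343549]
[0.5838 0.2265 0.115 ] [[319.68374472 297.91426031]]
[0.5838 0.2265 0.093 ] [[319.70755841 275.11759697]]
[0.5898 0.2266 0.1036] [[319.6488478  297.68589535]]
[0.5898 0.2266 0.0926] [[319.66242589 286.4568934 ]]
[0.5788 0.2266 0.0926] [[320.1478489  264.79478772]]
[0.6008 0.2266 0.0926] [[319.19785772 307.21239256]]
```

View pics/w4z.png

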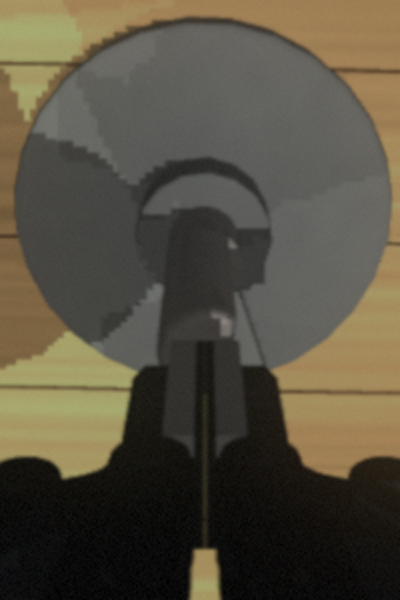

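play_rows([
  [0, [0, 0, 0], [0, 0, 0]],
  [0, [0, 0, 0], [0, 0, 0]],
  [0, [0, 0, 0], [0, 0, 0]],
  [0, [0, 0, 0], [0, 0, 0]],
  [0, [0, 0, 0], [0, 0, 0]],
])

```text
time: 5.3
ee_pos: [0.5899, 0.2268, 0.104]
tcp_rot: [178.9, -0.4, 91.3]
wrist_force: [0.7, 0.4, 0.1]
opening: 0.0722
```

```bash
python3 t.py wrist w5; python3 ov.py w5 .5838 .2265 18.5 91 "(215,120,425,340)" 3 w5o; python3 t.py side s5; python3 -c "
from h import *
print(get_obs()['wrist_force'])
c=pickle.load(open('s5.pkl','rb')); save(c,'s5z',(220,220,340,330),6)"
```

```text
5.35 [21.  14.2  7.8 82.3 -0.  19.8] [0.5899 0.2268 0.1039] [178.86  -0.37  91.27] 0.07864529357838261
5.4 [21.  14.2  7.8 82.3 -0.  19.8] [0.5899 0.2268 0.104 ] [178.86  -0.37  91.27] 0.08491540293561188
[-0.16736759  1.50473395  0.93205267]
```

View pics/w5o.png

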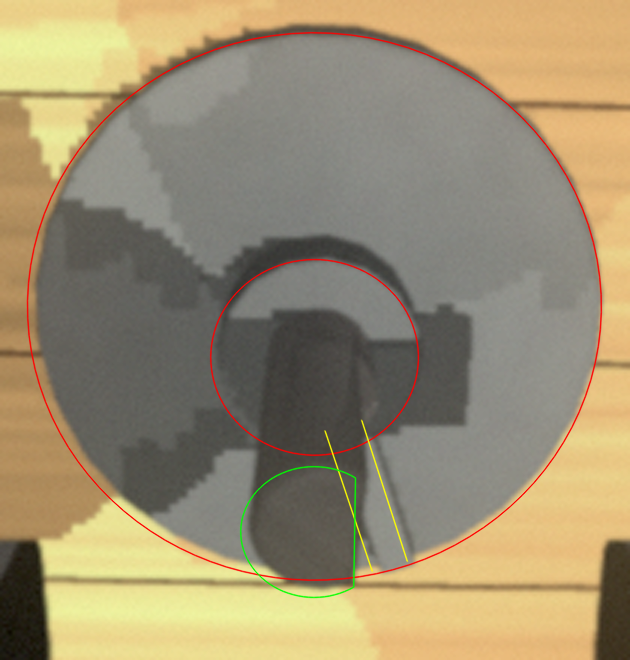

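View pics/s5z.png

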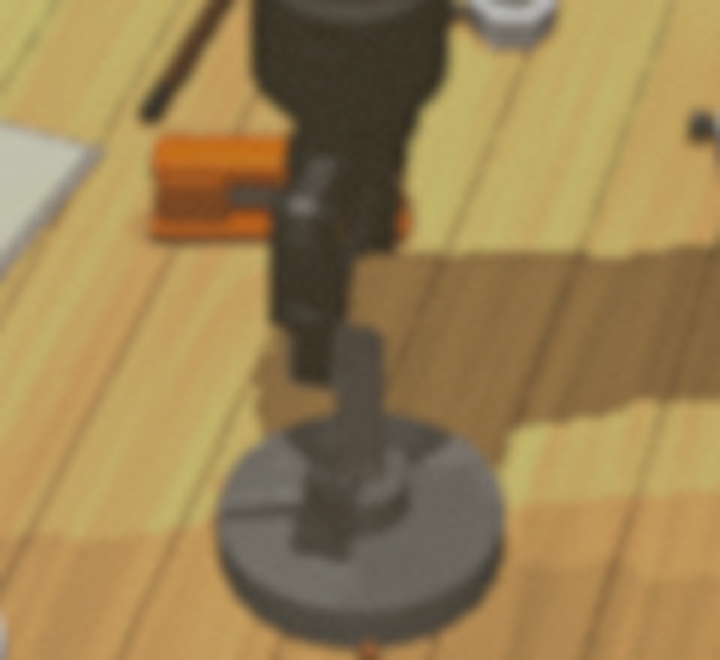

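```bash
python3 - <<'E'
from h import *
c=pickle.load(open("s5.pkl","rb"))
pp=lambda P:np.round((project(c,P)-[220,220])*6)
print("post top",pp([[.5838,.2265,.115],[.5838,.2265,.045],[.5838,.2265,.025]]))
for x in(.579,.5899,.601):
  for z in(.093,.106,.12): print(x,z,"open+y",pp([x,.2268+.0425+.007,z]),"shut",pp([x,.2268,z]))
E
```

```text
post top [[358. 333.]
 [359. 464.]
 [359. 500.]]
0.579 0.093 open+y [[335. 459.]] shut [[369. 378.]]
0.579 0.106 open+y [[335. 434.]] shut [[369. 353.]]
0.579 0.12 open+y [[334. 406.]] shut [[369. 326.]]
0.5899 0.093 open+y [[308. 454.]] shut [[343. 373.]]
0.5899 0.106 open+y [[308. 429.]] shut [[343. 348.]]
0.5899 0.12 open+y [[307. 401.]] shut [[343. 321.]]
0.601 0.093 open+y [[281. 449.]] shut [[317. 368.]]
0.601 0.106 open+y [[280. 424.]] shut [[316. 343.]]
0.601 0.12 open+y [[279. 396.]] shut [[316. 316.]]
```

```bash
python3 - <<'E'
from h import *
def box(c,im,crop,s,ctr,yaw,hx,hy,z0,z1,col):
    u=np.radians(yaw); ex=np.array([np.cos(u),np.sin(u)]); ey=np.array([-ex[1],ex[0]])
    for z in(z0,z1):
        P=[[*(np.array(ctr)+ex*a*hx+ey*b*hy),z] for a,b in((1,1),(1,-1),(-1,-1),(-1,1))]
        p=(project(c,P)-[crop[0]-.5,crop[1]-.5])*s-.5
        cv2.polylines(im,[np.round(p).astype(np.int32)],True,col,1,cv2.LINE_AA)
for tag,crop,s in(("w4",(220,220,420,420),3),("s3",(250,240,310,310),8)):
    c=pickle.load(open(tag+".pkl","rb"))
    im=c["img"][:,:,::-1][crop[1]:crop[3],crop[0]:crop[2]]
    im=np.clip(cv2.resize(im,None,fx=s,fy=s,interpolation=cv2.INTER_CUBIC)*1.8,0,255).astype(np.uint8)
    box(c,im,crop,s,(.5898,.2266),91.3,.007,.011,.0926,.1146,(0,0,255))
    cv2.imwrite("pics/"+tag+"b.png",im)
E
```

```text
(no output)
```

View pics/w4b.png

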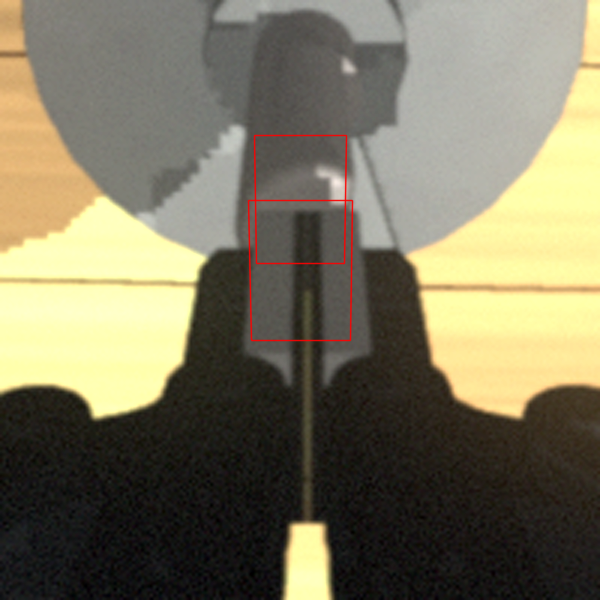

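View pics/s3b.png

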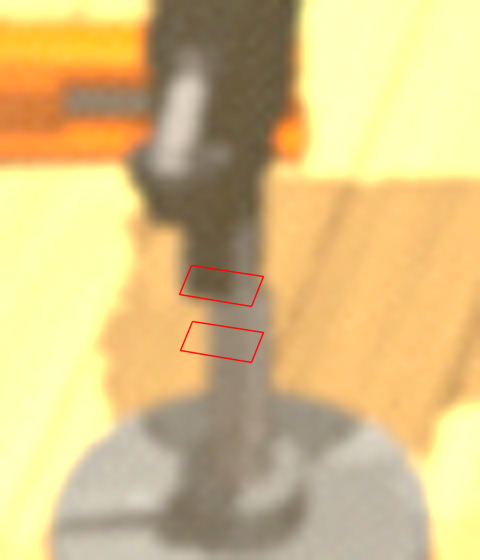

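play_rows([
  [0, [-0.2, -0.6, 0], [1.1, 0, 0]],
  [0, [0, 0, 1.3], [0, 0, 0]],
  [0, [0, 0, 1.3], [0, 0, 0]],
  [0, [0, 0, 1.0], [0, 0, 0]],
  [0, [0, 0, 0.4], [0, 0, 0]],
  [0, [0, 0, 0.2], [0, 0, 0]],
  [0, [0, 0, 0], [0, 0, 0]],
])

```text
time: 6.1
ee_pos: [0.5823, 0.2243, 0.056]
tcp_rot: [-179.8, -0.3, 91.3]
wrist_force: [-1.1, -0.4, 0.3]
opening: 0.0851
```

```bash
python3 t.py wrist w6; python3 ov.py w6 .5838 .2265 18.5 91 "(205,120,435,360)" 2 w6o;  python3 t.py side s6; python3 -c "
from h import *
c=pickle.load(open('s6.pkl','rb')); save(c,'s6z',(220,220,340,330),6)"
```

```text
6.15 [20.9 15.1  3.5 78.5  0.4 19.6] [0.5825 0.2244 0.0563] [-179.8    -0.32   91.27] 0.08520393728859246
6.2 [20.9 15.1  3.6 78.5  0.4 19.6] [0.5827 0.2244 0.0567] [-179.83   -0.33   91.27] 0.08575188365970836
```

View pics/w6.png

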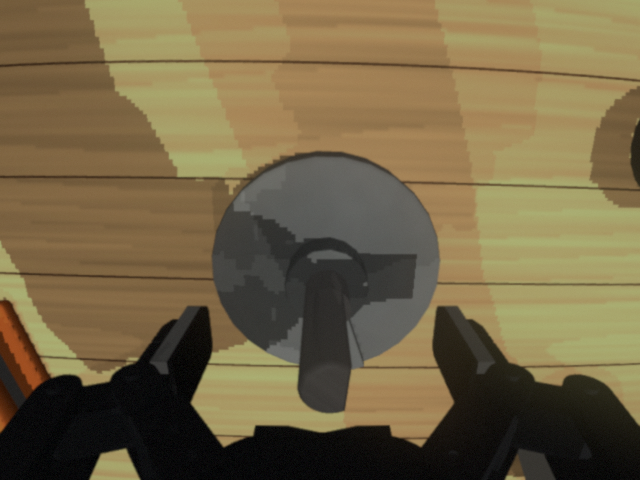

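View pics/s6z.png

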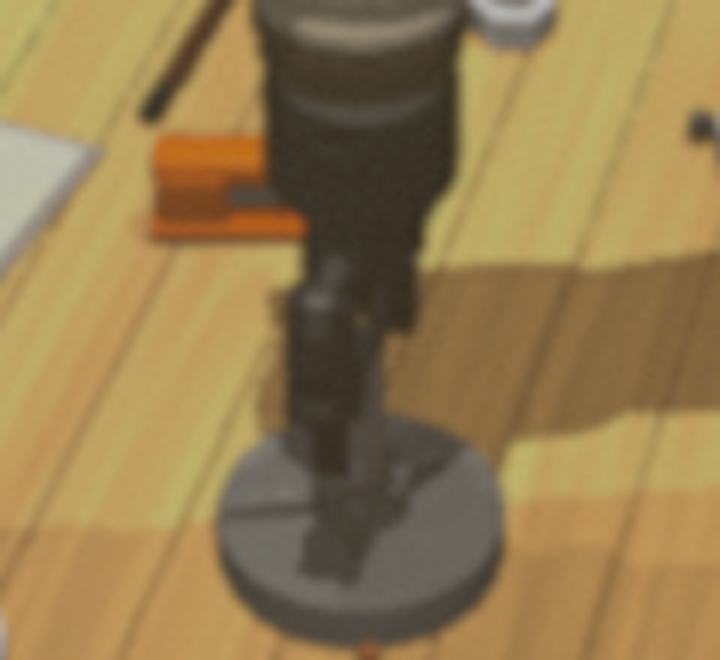

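play_rows([
  [0.6, [0, 0.1, -0.4], [0, 0, 0]],
  [1, [0, 0, 0], [0, 0, 0]],
  [1, [0, 0, 0], [0, 0, 0]],
  [1, [0, 0, 0], [0, 0, 0]],
  [1, [0, 0, 0], [0, 0, 0]],
  [1, [0, 0, 0], [0, 0, 0]],
  [1, [0, 0, 0], [0, 0, 0]],
], newtons=40)

```text
time: 6.9
ee_pos: [0.5848, 0.2247, 0.0631]
tcp_rot: [180.0, -0.4, 91.3]
wrist_force: [0.2, 0.5, 0.8]
opening: 0.0155
```

play_rows([
  [1, [0, -0.03, 0], [0, 0, 8]],
  [1, [0, -0.03, 0], [0, 0, 8]],
  [1, [0, -0.03, 0], [0, 0, 8]],
  [1, [0, -0.03, 0], [0, 0, 8]],
  [1, [0, -0.03, 0], [0, 0, 8]],
  [1, [0, -0.03, 0], [0, 0, 8]],
  [1, [0, -0.03, 0], [0, 0, 8]],
  [1, [0, -0.03, 0], [0, 0, 6]],
  [1, [0, -0.03, 0], [0, 0, 4]],
  [1, [0, 0, 0], [0, 0, 0]],
])

```text
time: 7.9
ee_pos: [0.5823, 0.2248, 0.0631]
tcp_rot: [-179.8, -0.1, 22.6]
wrist_force: [-0.2, 0.1, 0.8]
opening: 0.0151
```

```bash
python3 t.py wrist w7; python3 ov.py w7 .5838 .2265 18.5 18.5 "(200,120,460,420)" 2 w7o
```

```text
7.95 [21.  14.8  4.  79.1  0.2 88.3] [0.5823 0.2248 0.0631] [-1.7981e+02 -7.0000e-02  2.2730e+01] 0.015223788429126498
```

View pics/w7.png

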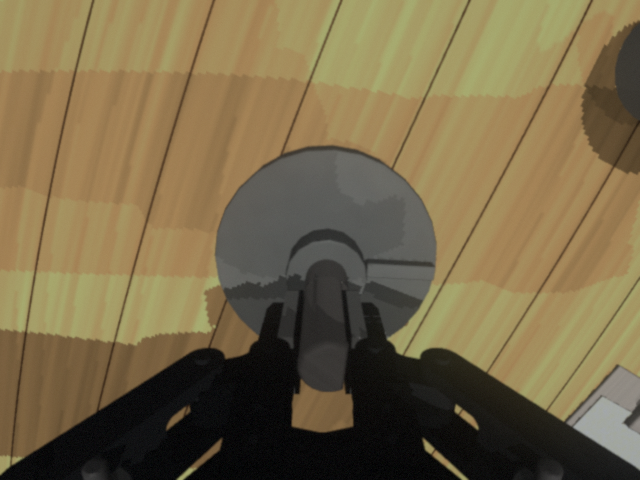

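View pics/w7o.png

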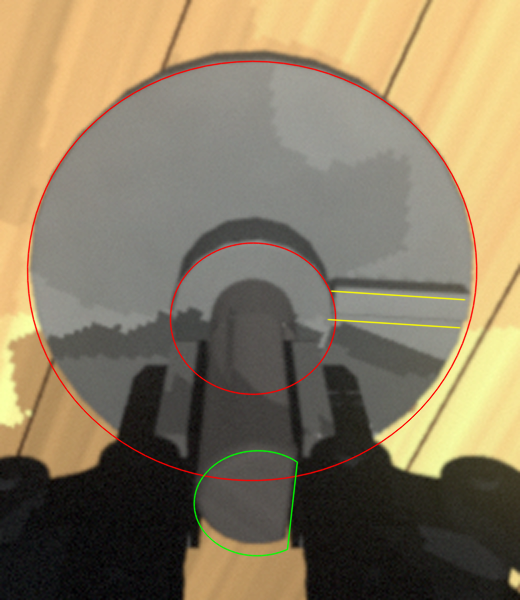

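```bash
python3 - <<'E'
from h import *
c=pickle.load(open("w7.pkl","rb")); save(c,"w7r",(360,250,440,300),9)
g=c["img"].astype(float).mean(2)
for x in (370,390,410,425): print(x,g[254:290,x].astype(int))
up=[];lo=[]
for x in range(369,430):
    col=g[256:275,x]; d=np.diff(col)
    def sub(k,d):
        k0=np.clip(k,1,len(d)-2); a,b,e=d[k0-1],d[k0],d[k0+1]; den=a-2*b+e
        return k0+ (0.5*(a-e)/den if abs(den)>1e-6 else 0)
    i=np.argmin(d); j=i+np.argmax(d[i:i+6])
    up.append((x,256+sub(i,d)+.5)); lo.append((x,256+sub(j,d)+.5))
for nm,E,z in(("bot",up,.025),("top",lo,.032)):
    E=np.array(E); p=cv2.fitLine(E.astype(np.float32),cv2.DIST_HUBER,0,.001,.001).ravel()
    P=atz(c,[[p[2]-25*p[0],p[3]-25*p[1]],[p[2]+25*p[0],p[3]+25*p[1]]],z)[:,:2]
    if p[0]<0: P=P[::-1]
    d=P[1]-P[0]; u=d/np.hypot(*d); w=np.array([.5838,.2265])-P[0]
    print(nm,p,np.degrees(np.arctan2(u[1],u[0])),"offset of axis from edge mm",1e3*(u[0]*w[1]-u[1]*w[0]))
E
```

```text
370 [85 86 85 84 74 57 49 49 54 68 81 90 95 98 99 98 98 98 97 96 96 96 91 87
 91 93 89 78 69 58 56 55 53 54 55 54]
390 [ 94  95  93  89  86  75  59  50  52  56  72  89  97 100  98 100  99  99
  99  97  96  99  96  91  90  93  95  95  93  93  93  93  93  87  70  60]
410 [ 95  95  96  94  97  94  87  66  54  55  58  71  90 100 102 101 100 101
  99  99 101  99  99  98  94  88  92  95  95  96  95  96  96  96  96  96]
425 [ 96  95  95  94  93  91  87  76  61  54  56  62  77  94 101 102 103 101
 100 101 102  99 100  99  98  95  92  95  97  98  98  96  98  99  98  96]
bot [9.9851042e-01 5.4560993e-02 3.9900000e+02 2.5990002e+02] 19.152921193160722 offset of axis from edge mm -4.972413037147492
top [9.9851161e-01 5.4539006e-02 4.0160001e+02 2.6476721e+02] 19.112123966035238 offset of axis from edge mm -5.052267468920138
```

View pics/w7r.png

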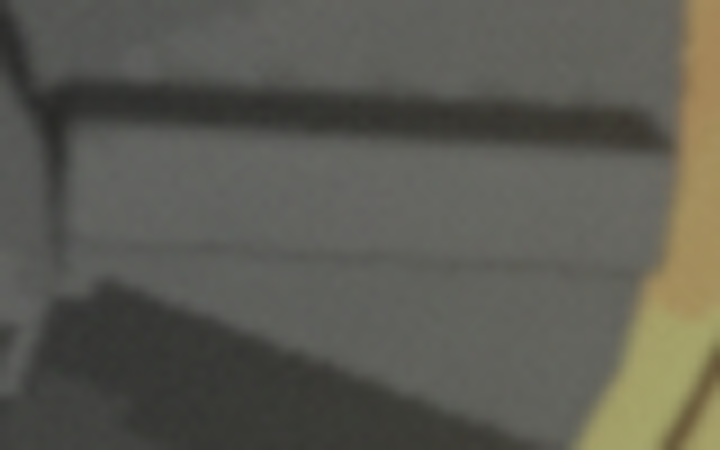

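play_rows([
  [1, [0, -0.01, 0], [0, 0, 3.5]],
  [1, [0, 0, 0], [0, 0, 0.6]],
  [1, [0, 0, 0], [0, 0, 0]],
])

```text
time: 8.25
ee_pos: [0.5822, 0.2249, 0.0631]
tcp_rot: [-179.8, -0.0, 18.9]
wrist_force: [0.2, 0.2, 1.1]
opening: 0.0151
```

play_rows([
  [0, [0, 0, 0], [0, 0, 0]],
  [0, [0, 0, 0], [0, 0, 0]],
  [0, [0, 0, 0], [0, 0, 0]],
  [0, [0, 0, -2.5], [0, 0, 0]],
  [0, [0, 0, -4], [0, 0, 0]],
  [0, [0, 0, -4], [0, 0, 0]],
  [0, [0, 0, -1], [0, 0, 0]],
  [0, [0, 0, 0], [0, 0, 0]],
])

```text
time: 9.05
ee_pos: [0.5812, 0.2242, 0.18]
tcp_rot: [-179.8, 0.2, 19.3]
wrist_force: [-0.8, 0.3, -0.2]
opening: 0.0852
```

```bash
python3 t.py wrist w8; python3 t.py top t8; python3 ov.py w8 .5838 .227 19.1 19.1 "(220,120,430,320)" 3 w8o; python3 ov.py t8 .5838 .227 19.1 19.1 "(180,212,250,284)" 8 t8o
```

```text
9.1 [21.  14.7 16.7 92.2  0.2 91.7] [0.581  0.2242 0.1794] [-179.77    0.19   19.32] 0.08547124588095939
9.15 [21.  14.8 16.6 92.1  0.2 91.7] [0.5806 0.224  0.1781] [-179.77    0.29   19.32] 0.08537889750652623
```

View pics/w8o.png

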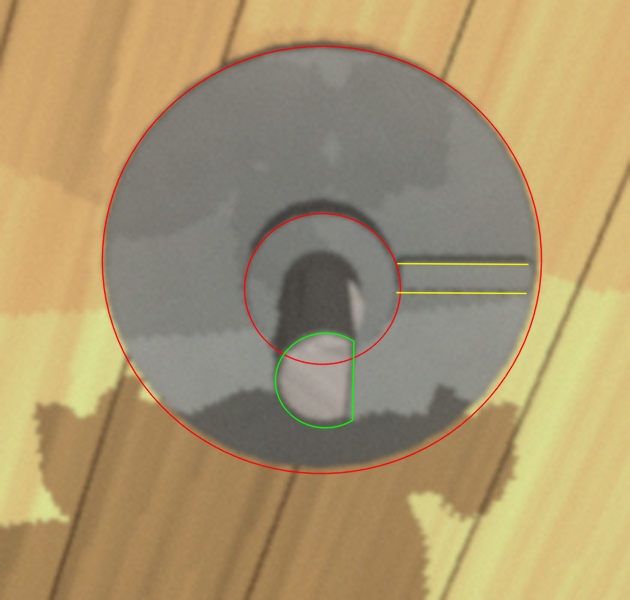

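View pics/t8o.png

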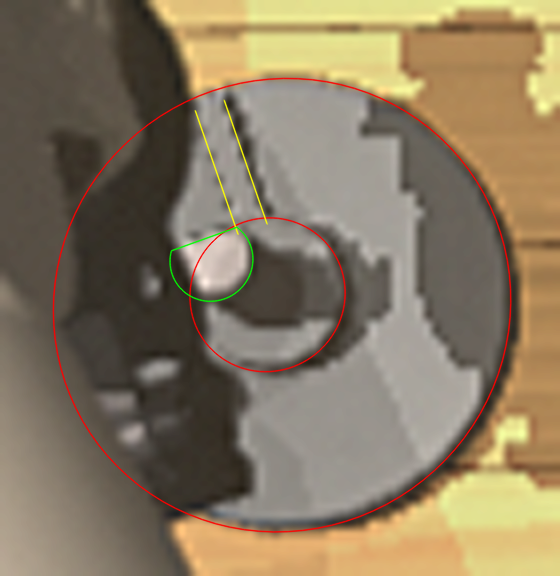

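```bash
python3 - <<'E'
from h import *
c=pickle.load(open("top1.pkl","rb"))
def g(p): return np.array(p)/np.array([6.,5.])+[340-.4,205-.4]
A=atz(c,g([(339,139)]),.02)[0]; B=atz(c,g([(312,72)]),.012)[0]
print(A,B,np.degrees(np.arctan2(*(B-A)[:2][::-1])),np.hypot(*(B-A)[:2]))
L,Rr=atz(c,g([(275,150),(408,128)]),.02); print(L,Rr,(L+Rr)/2,np.degrees(np.arctan2(*(L-Rr)[:2][::-1])))
E
```

```text
[ 0.61386794 -0.15587368  0.02      ] [ 0.64416693 -0.14855184  0.012     ] 13.585246555703616 0.031171109313176373
[ 0.6095811  -0.13321816  0.02      ] [ 0.61812165 -0.18028016  0.02      ] [ 0.61385138 -0.15674916  0.02      ] 100.28577799224462
```

play_rows([
  [0, [-1.0, 4.0, 0], [0, 0, 0]],
  [0, [-1.0, 4.0, 0], [0, 0, 0]],
  [0, [-1.0, 4.0, 0], [0, 0, 0]],
  [0, [-1.0, 4.0, 0], [0, 0, 0]],
  [0, [-1.0, 4.0, 0], [0, 0, 0]],
  [0, [-1.0, 4.0, 0], [0, 0, 0]],
  [0, [-1.0, 4.0, 0], [0, 0, 0]],
  [0, [-1.0, 4.0, 0], [0, 0, 0]],
  [0, [-1.0, 3.5, 0], [0, 0, 0]],
  [0, [-0.3, 1.0, 0], [0, 0, 0]],
])

```text
time: 10.15
ee_pos: [0.6087, -0.1626, 0.1553]
tcp_rot: [-179.2, 1.7, 19.7]
wrist_force: [-0.0, -0.1, -0.8]
opening: 0.0851
```

play_rows([
  [0, [0, 0, 0], [0, 0, -8.3]],
  [0, [0, 0, 0], [0, 0, -8.3]],
  [0, [0, 0, 0], [0, 0, -8.3]],
  [0, [0, 0, 0], [0, 0, -8.3]],
  [0, [0, 0, 0], [0, 0, -8.3]],
  [0, [0, 0, 0], [0, 0, -8.3]],
  [0, [0, 0, 0], [0, 0, -8.3]],
  [0, [0, 0, 0], [0, 0, -8.3]],
  [0, [0, 0, 0], [0, 0, -8.3]],
  [0, [0, 0, 0], [0, 0, -6]],
  [0, [0, 0, 0], [0, 0, -2]],
  [0, [0, 0, 0], [0, 0, 0]],
])

```text
time: 11.35
ee_pos: [0.6015, -0.1568, 0.1337]
tcp_rot: [-176.9, -1.6, 105.5]
wrist_force: [-0.1, -0.4, 0.1]
opening: 0.0856
```

```bash
python3 t.py wrist w9
```

```text
11.4 [-14.5  17.9  15.4  91.1  -0.2 -30. ] [ 0.6014 -0.1568  0.1336] [-176.84   -1.61  105.39] 0.08529289318699233
```

View pics/w9.png

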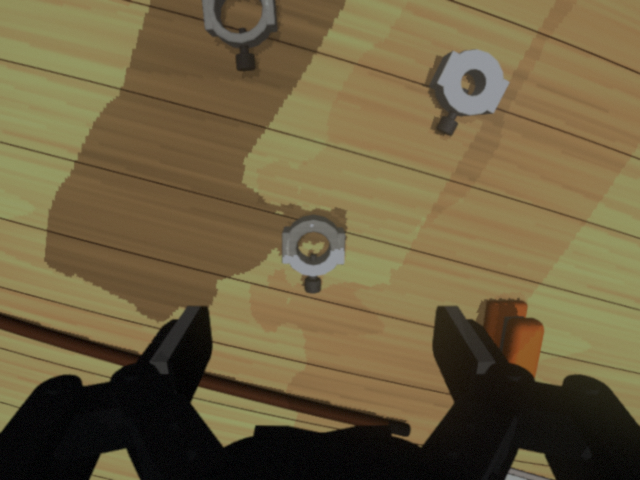

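```bash
cat > go.py <<'E'
import sys
from h import *
x,y,z,yaw=map(float,sys.argv[1:5]); o=get_obs()
R0=R.from_euler('xyz',o["tcp_rot"],degrees=True); R1=R.from_euler('xyz',[180,0,yaw],degrees=True)
print("t",o["time"],"pos",np.round(o["ee_pos"],4),"rot",np.round(o["tcp_rot"],2),"op",o["opening"],"F",np.round(o["wrist_force"],1),np.round(o["torque"],2))
d=np.array([x,y,z])-o["ee_pos"]
rv=(R0.inv()*R1).as_rotvec(degrees=True)
print("shift cm now-frame",np.round(R0.inv().apply(d)*100,2),"after-turn-frame",np.round(R1.inv().apply(d)*100,2),"turn",np.round(rv,2))
E
python3 - <<'E'
from h import *
c=pickle.load(open("w9.pkl","rb")); save(c,"w9z",(265,195,365,300),6)
print(project(c,[[.614,-.156,.02]]))
E
```

```text
[[312.83406668 249.26569572]]
```

View pics/w9z.png

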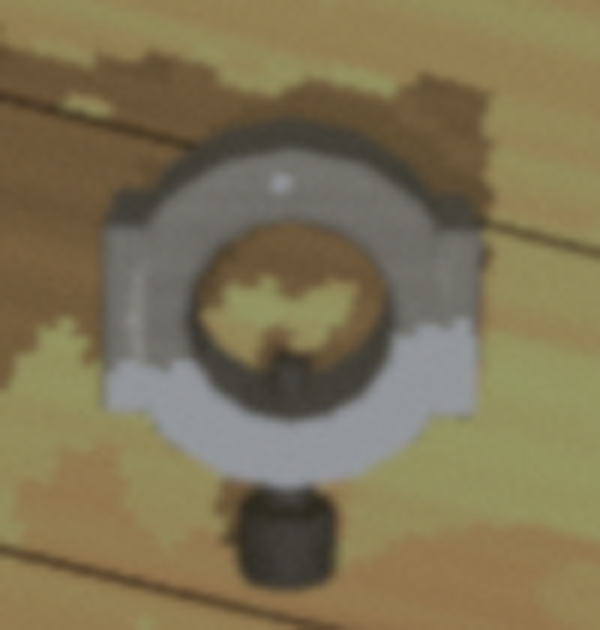

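```bash
python3 - <<'E'
from h import *
c=pickle.load(open("w9.pkl","rb"))
f=lambda p:np.array(p)/6.+[265-.42,195-.42]
P=atz(c,f([(105,225),(105,408),(475,415),(477,228)]),.02)[:,:2]
print(P,P.mean(0))
for a,b in((0,1),(3,2)): d=P[b]-P[a]; print(np.degrees(np.arctan2(d[1],d[0])),np.hypot(*d))
for a,b in((0,3),(1,2)): d=P[b]-P[a]; print(np.degrees(np.arctan2(d[1],d[0]))-90,np.hypot(*d))
Q=atz(c,f([(290,222),(192,310),(392,310),(290,418)]),.02)[:,:2]; print(Q, (Q[0]+Q[3])/2,(Q[1]+Q[2])/2)
S=atz(c,f([(287,545)]),.014)[0,:2]; d=S-P.mean(0); print(np.degrees(np.arctan2(d[1],d[0])),np.hypot(*d))
E
python3 go.py .6145 -.156 .11 101
```

```text
[[ 0.60726186 -0.18076649]
 [ 0.62973581 -0.17518496]
 [ 0.61888439 -0.13102039]
 [ 0.59599124 -0.13745978]] [ 0.61296832 -0.1561079 ]
13.947530104267154 0.02315667732230005
15.710233547686098 0.023781552996004006
14.587694809191504 0.04474928599443605
13.804348234764348 0.04547815844385197
[[ 0.60113089 -0.1594175 ]
 [ 0.61484809 -0.16802139]
 [ 0.6085594  -0.14457169]
 [ 0.62512561 -0.15293552]] [ 0.61312825 -0.15617651] [ 0.61170374 -0.15629654]
14.273655120637327 0.031747963821998064
t 11.4 pos [ 0.6014 -0.1568  0.1336] rot [-176.84   -1.61  105.39] op 0.08529289318699233 F [ 0.1  0.3 -1. ] [-0.02 -0.05  0.03]
shift cm now-frame [-0.34  1.41  2.28] after-turn-frame [-0.17  1.3   2.36] turn [-3.22 -1.49  4.43]
```

play_rows([
  [0.3, [-0.1, 1.2, 0], [-3.2, -1.5, 1.0]],
  [0.3, [0, 0, 2.0], [0, 0, 0]],
  [0.3, [0, 0, 2.0], [0, 0, 0]],
  [0.3, [0, 0, 0.5], [0, 0, 0]],
  [0.3, [0, 0, 0], [0, 0, 0]],
])

```text
time: 11.9
ee_pos: [0.6127, -0.1526, 0.0841]
tcp_rot: [180.0, -0.1, 104.1]
wrist_force: [-0.3, -0.1, -0.2]
opening: 0.0598
```

```bash
python3 t.py wrist w10; python3 t.py side s10; python3 go.py .613 -.1562 .02 104.4; python3 -c "
from h import *
c=pickle.load(open('s10.pkl','rb')); save(c,'s10z',(250,150,370,250),6)"
```

```text
11.95 [-14.   15.7   7.4  81.7   0.1 -28.1] [ 0.6129 -0.1526  0.0844] [ 1.7998e+02 -1.3000e-01  1.0409e+02] 0.05967199504885107
12.0 [-14.   15.6   7.4  81.8   0.1 -28.2] [ 0.6132 -0.1528  0.0851] [ 1.7993e+02 -1.0000e-01  1.0410e+02] 0.05998736953253248
t 12.0 pos [ 0.6132 -0.1528  0.0851] rot [ 1.7993e+02 -1.0000e-01  1.0410e+02] op 0.05998736953253248 F [ 0.1 -0.5  0.5] [ 0.03 -0.01 -0.03]
shift cm now-frame [-0.34 -0.11  6.51] after-turn-frame [-0.32 -0.11  6.51] turn [ 0.07 -0.1  -0.3 ]
```

View pics/w10.png

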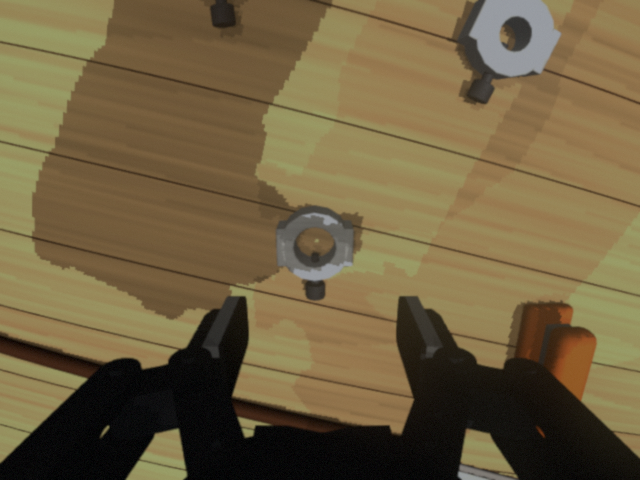

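View pics/s10z.png

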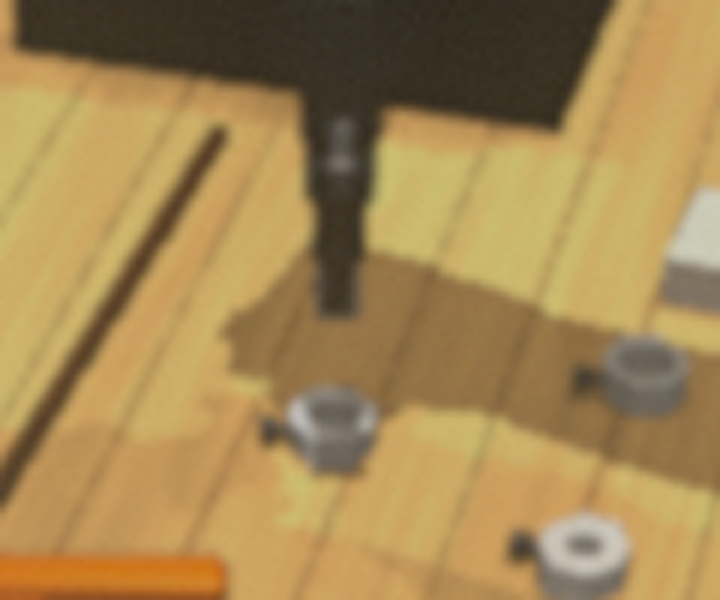

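```bash
python3 - <<'E'
from h import *
c=pickle.load(open("s10.pkl","rb"))
for z in(.07,.08,.09,.1,.11): print(z,(project(c,[[.607,-.1528+.03,z],[.607,-.1528+.04,z]])-[250,150])*6)
w=pickle.load(open("w10.pkl","rb"))
u=np.radians(104.1); ex=np.array([np.cos(u),np.sin(u)]); ey=np.array([np.cos(u-np.pi/2),np.sin(u-np.pi/2)])
for z in(.07,.08,.09,.1,.11): print(z,[np.round(project(w,[*(np.array([.6132,-.1528])+s*ex*.03-ey*.011),z])) for s in(1,-1)])
E
```

```text
0.07 [[329.91430998 362.55029188]
 [324.92131718 373.80315981]]
0.08 [[330.32928896 345.24849765]
 [325.32014701 356.46307512]]
0.09 [[330.74721338 327.82070581]
 [325.72180313 338.9962262 ]]
0.1 [[331.16811818 310.26539072]
 [326.12631903 321.40107257]]
0.11 [[331.59203892 292.5810002 ]
 [326.5337288  303.67604689]]
0.07 [array([[383., 263.]]), array([[255., 263.]])]
0.08 [array([[387., 271.]]), array([[251., 271.]])]
0.09 [array([[390., 281.]]), array([[247., 281.]])]
0.1 [array([[395., 291.]]), array([[242., 291.]])]
0.11 [array([[399., 303.]]), array([[237., 303.]])]
```

play_rows([
  [0.3, [-0.3, -0.1, 1.5], [0, 0, -0.3]],
  [0.3, [0, 0, 1.5], [0, 0, 0]],
  [0.3, [0, 0, 1.5], [0, 0, 0]],
  [0.3, [0, 0, 0.8], [0, 0, 0]],
  [0.3, [0, 0, 0.3], [0, 0, 0]],
  [0.3, [0, 0, 0], [0, 0, 0]],
])

```text
time: 12.6
ee_pos: [0.6137, -0.1566, 0.0255]
tcp_rot: [179.8, -0.1, 104.4]
wrist_force: [-0.4, 0.3, 0.8]
opening: 0.0598
```

```bash
python3 t.py wrist w11; python3 t.py side s11; python3 go.py .613 -.1562 -.01 104.4; python3 -c "
from h import *
c=pickle.load(open('s11.pkl','rb')); save(c,'s11z',(250,150,370,250),6)"
```

```text
12.65 [-14.4  16.8   2.2  75.3   0.1 -28.7] [ 0.6139 -0.1567  0.0258] [ 1.7983e+02 -4.0000e-02  1.0437e+02] 0.059932568954938495
12.7 [-14.4  16.8   2.3  75.3   0.1 -28.7] [ 0.6142 -0.1568  0.0264] [ 1.7978e+02 -2.0000e-02  1.0437e+02] 0.05962018142432325
t 12.7 pos [ 0.6142 -0.1568  0.0264] rot [ 1.7978e+02 -2.0000e-02  1.0437e+02] op 0.05962018142432325 F [-0.8 -0.7 -0.5] [-0.   -0.03  0.  ]
shift cm now-frame [ 0.08 -0.11  3.64] after-turn-frame [ 0.08 -0.1   3.64] turn [ 0.22 -0.02 -0.03]
```

View pics/w11.png

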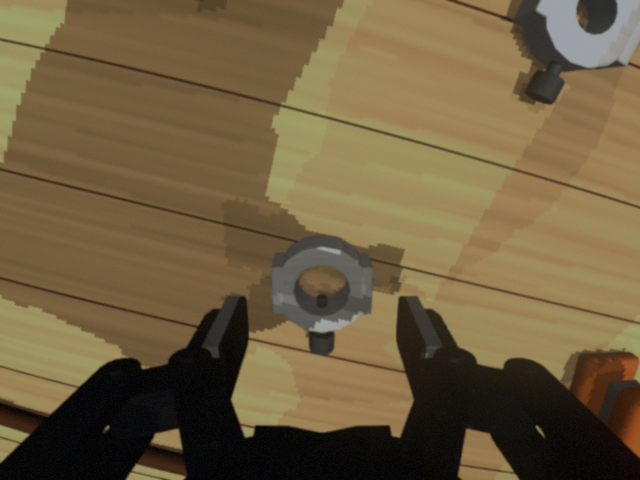

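View pics/s11z.png

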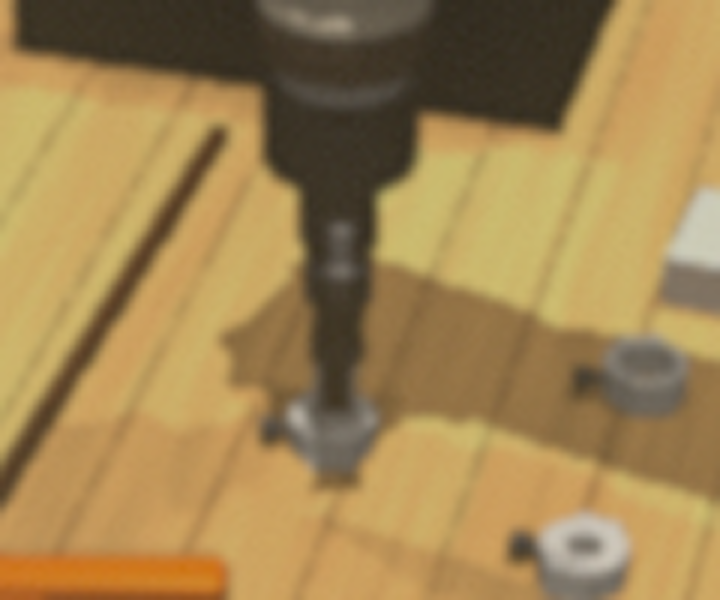

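play_rows([
  [0.3, [0, -0.1, 1.0], [0.2, 0, 0]],
  [0.3, [0, 0, 1.0], [0, 0, 0]],
  [0.3, [0, 0, 0.5], [0, 0, 0]],
  [0.3, [0, 0, 0.2], [0, 0, 0]],
  [0.3, [0, 0, 0], [0, 0, 0]],
])

```text
time: 13.2
ee_pos: [0.6139, -0.1571, -0.0019]
tcp_rot: [179.9, 0.0, 104.4]
wrist_force: [1.1, -0.1, -0.4]
opening: 0.0596
```

```bash
python3 t.py wrist w12; python3 t.py side s12; python3 go.py .613 -.1562 -.01 104.4; python3 -c "
from h import *
c=pickle.load(open('s12.pkl','rb')); save(c,'s12z',(280,190,340,240),10)"
```

```text
13.25 [-14.4  17.6   0.2  72.4   0.  -28.7] [ 0.6139 -0.1571 -0.0017] [1.7990e+02 4.0000e-02 1.0438e+02] 0.05988885523962772
13.3 [-14.4  17.6   0.2  72.4   0.  -28.7] [ 0.6141 -0.1572 -0.0014] [1.7988e+02 5.0000e-02 1.0438e+02] 0.05968726119759185
t 13.3 pos [ 0.6141 -0.1572 -0.0014] rot [1.7988e+02 5.0000e-02 1.0438e+02] op 0.05968726119759185 F [0.8 0.5 0.3] [ 0.01  0.04 -0.04]
shift cm now-frame [ 0.12 -0.09  0.86] after-turn-frame [ 0.12 -0.08  0.86] turn [ 0.12  0.05 -0.02]
```

View pics/w12.png

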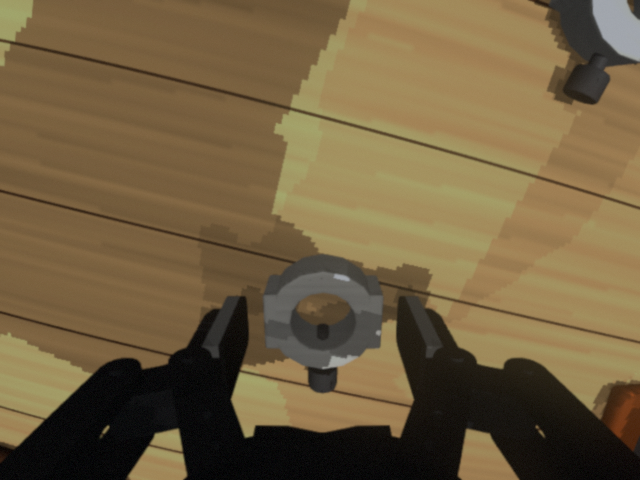

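View pics/s12z.png

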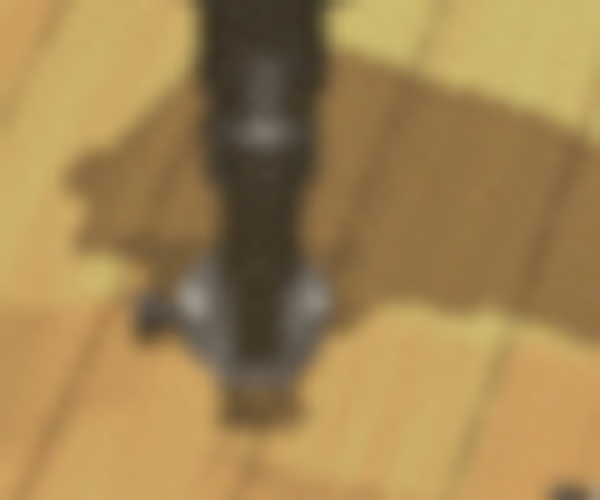

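play_rows([
  [0.3, [0.1, -0.05, 0.4], [0.1, 0, 0]],
  [0.3, [0, 0, 0.3], [0, 0, 0]],
  [0.3, [0, 0, 0.1], [0, 0, 0]],
  [0.3, [0, 0, 0], [0, 0, 0]],
])

```text
time: 13.7
ee_pos: [0.6138, -0.1564, -0.0092]
tcp_rot: [179.9, 0.1, 104.4]
wrist_force: [0.3, 0.6, 0.2]
opening: 0.0594
```

```bash
python3 t.py wrist w13; python3 t.py side s13; python3 go.py .613 -.1562 -.01 104.4; python3 -c "
from h import *
c=pickle.load(open('s13.pkl','rb')); save(c,'s13z',(280,190,340,240),10)
c=pickle.load(open('w13.pkl','rb')); save(c,'w13z',(180,240,460,440),2)"
```

```text
13.75 [-14.3  17.8  -0.4  71.6  -0.  -28.7] [ 0.6138 -0.1564 -0.0092] [1.7992e+02 9.0000e-02 1.0438e+02] 0.0594351368054468
13.8 [-14.3  17.8  -0.4  71.6  -0.  -28.7] [ 0.6139 -0.1564 -0.0091] [1.7991e+02 9.0000e-02 1.0438e+02] 0.060007458258595665
t 13.8 pos [ 0.6139 -0.1564 -0.0091] rot [1.7991e+02 9.0000e-02 1.0438e+02] op 0.060007458258595665 F [ 0.3 -0.7  0.8] [0.03 0.01 0.08]
shift cm now-frame [ 0.04 -0.08  0.09] after-turn-frame [ 0.04 -0.08  0.09] turn [ 0.09  0.09 -0.02]
```

View pics/w13z.png

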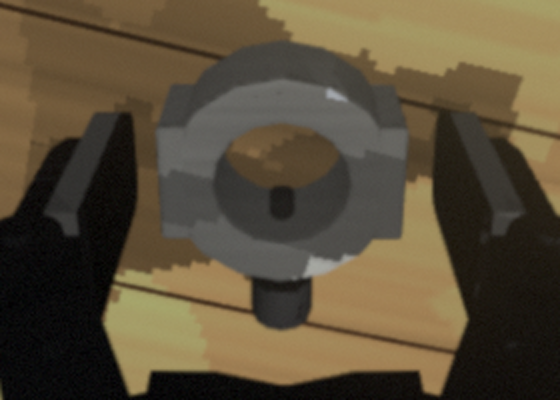

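View pics/s13z.png

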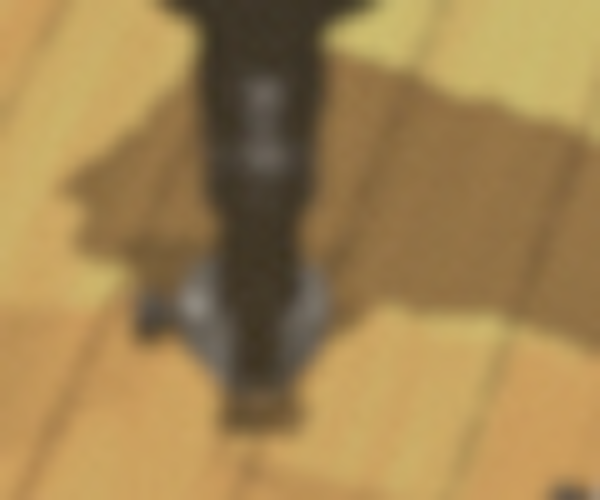

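play_rows([
  [0.3, [0, -0.05, 0.2], [0, 0, 0]],
  [1, [0, 0, 0], [0, 0, 0]],
  [1, [0, 0, 0], [0, 0, 0]],
  [1, [0, 0, 0], [0, 0, 0]],
  [1, [0, 0, 0], [0, 0, 0]],
], newtons=60)

```text
time: 14.3
ee_pos: [0.6137, -0.1567, -0.0106]
tcp_rot: [179.9, 0.1, 104.4]
wrist_force: [-0.7, -0.2, -0.3]
opening: 0.0445
```

play_rows([
  [1, [0, 0, 0], [0, 0, 0]],
  [1, [0, 0, -1.0], [0, 0, 0]],
  [1, [0, 0, -1.5], [0, 0, 0]],
  [1, [0, 0, -1.5], [0, 0, 0]],
  [1, [0, 0, 0], [0, 0, 0]],
])

```text
time: 14.8
ee_pos: [0.6136, -0.1566, 0.0333]
tcp_rot: [179.9, 0.1, 104.4]
wrist_force: [-0.0, 0.1, -0.0]
opening: 0.0444
```

```bash
python3 t.py wrist w14; python3 t.py side s14; python3 go.py .613 -.1562 .19 104.4; python3 -c "
from h import *
c=pickle.load(open('s14.pkl','rb')); save(c,'s14z',(280,170,340,240),8)
c=pickle.load(open('w14.pkl','rb')); save(c,'w14z',(180,240,460,440),2)"
```

```text
14.85 [-14.3  16.5   2.6  76.   -0.  -28.7] [ 0.6132 -0.1565  0.0321] [1.7991e+02 1.0000e-01 1.0438e+02] 0.04481543342088832
14.9 [-14.3  16.6   2.6  75.9  -0.  -28.7] [ 0.6127 -0.1564  0.0309] [1.7999e+02 5.0000e-02 1.0437e+02] 0.04496874435226902
t 14.9 pos [ 0.6127 -0.1564  0.0309] rot [1.7999e+02 5.0000e-02 1.0437e+02] op 0.04496874435226902 F [ 0.   0.9 -1.2] [0.05 0.06 0.05]
shift cm now-frame [ -0.     0.04 -15.91] after-turn-frame [ 1.000e-02  4.000e-02 -1.591e+01] turn [ 0.01  0.05 -0.03]
```

View pics/w14z.png

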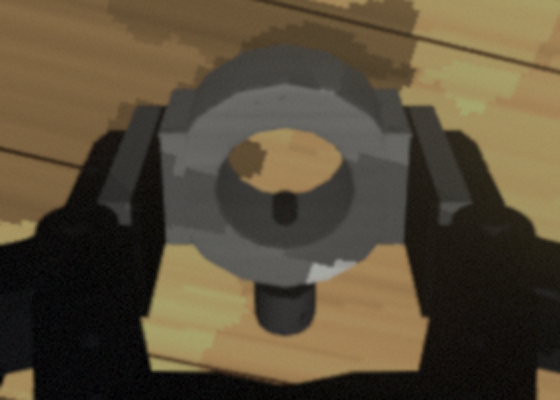

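View pics/s14z.png

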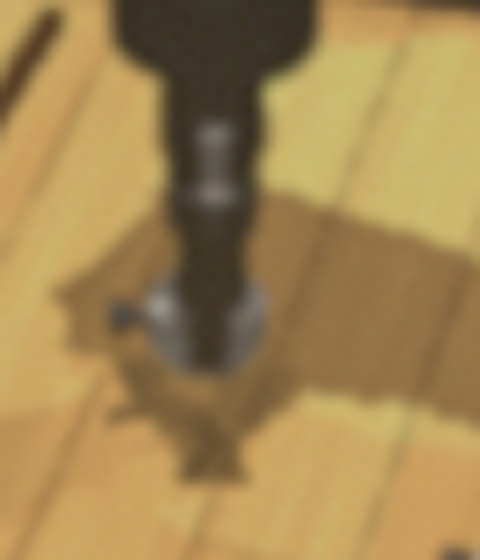

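```bash
cat > rel.py <<'E'
from h import *
def rel(tag,corn,crop,s,ee,yaw,nose=None):
    c=pickle.load(open(tag+".pkl","rb"))
    f=lambda p:(np.array(p)+.5)/s+np.array(crop)-.5
    P=atz(c,f(corn),ee[2]+.0306)[:,:2]
    u=np.radians(yaw); ex=np.array([np.cos(u),np.sin(u)]); ey=np.array([np.cos(u-np.pi/2),np.sin(u-np.pi/2)])
    m=P.mean(0)-ee[:2]; print(tag,"centre tool xy mm",1e3*m@ex,1e3*m@ey)
    for a,b in((0,1),(3,2)): d=P[b]-P[a]; print("yaw",np.degrees(np.arctan2(d[1],d[0])),np.hypot(*d))
    for a,b in((0,3),(1,2)): d=P[b]-P[a]; print("yaw",np.degrees(np.arctan2(d[1],d[0]))-90,np.hypot(*d))
    return c,f
E
python3 - <<'E'
from rel import *
c,f=rel("w14",[(160,133),(162,241),(405,243),(410,135)],(180,240),2,np.array([.6136,-.1566,.0331]),104.4)
print(c["xyz"])
Q=atz(c,f([(285,127),(215,190),(354,190),(285,249)]),.0637)[:,:2]; print((Q[0]+Q[3])/2,(Q[1]+Q[2])/2,np.hypot(*(Q[0]-Q[3])),np.hypot(*(Q[1]-Q[2])))
E
```

```text
w14 centre tool xy mm 1.1045909770661657 -0.3037225623049832
yaw 12.159019699880245 0.022982602798899812
yaw 15.215790839546992 0.022985114673369708
yaw 13.959312371964558 0.04464403528065852
yaw 13.948908198667539 0.04587007032861017
[ 0.53678553 -0.17471456  0.18730494]
[ 0.61300353 -0.15546559] [ 0.61305115 -0.15555213] 0.025901972543116675 0.02548716916662591
```

play_rows([
  [1, [0, 0, -2], [0, 0, 0]],
  [1, [0, 0, -3.5], [0, 0, 0]],
  [1, [0, 0, -3.5], [0, 0, 0]],
  [1, [0, 0, -3], [0, 0, 0]],
  [1, [0, 0, -1], [0, 0, 0]],
  [1, [1.5, 0.3, 0], [0, 0, 0]],
  [1, [3, 0.5, 0], [0, 0, -1]],
  [1, [3, 0.5, 0], [0, 0, -1]],
  [1, [3, 0.5, 0], [0, 0, -1]],
])

```text
time: 15.8
ee_pos: [0.5988, -0.0478, 0.154]
tcp_rot: [-179.3, -0.3, 107.1]
wrist_force: [0.0, 0.2, -1.1]
opening: 0.0446
```

```bash
python3 go.py .5846 .2273 .165 109
```

```text
t 15.8 pos [ 0.5988 -0.0478  0.154 ] rot [-179.31   -0.33  107.14] op 0.04458277765893881 F [ 0.   0.2 -1.1] [-0.06 -0.01  0.04]
shift cm now-frame [26.71  6.74 -1.02] after-turn-frame [26.47  7.61 -1.1 ] turn [-0.69 -0.34 -1.86]
```

play_rows([
  [1, [3, 0.8, -0.5], [-0.7, -0.3, -0.3]],
  [1, [3, 0.8, -0.4], [-0.2, 0, -0.3]],
  [1, [3, 0.8, -0.3], [-0.2, 0, -0.3]],
  [1, [3, 0.8, -0.2], [-0.2, 0, -0.3]],
  [1, [3, 0.8, -0.2], [-0.2, 0, -0.3]],
  [1, [3, 0.8, -0.2], [-0.2, 0, 0]],
  [1, [3, 0.8, -0.2], [-0.2, 0, 0]],
  [1, [2.5, 0.6, 0], [0, 0, 0]],
  [1, [1, 0.3, 0], [0, 0, 0]],
  [1, [0, 0, 0], [0, 0, 0]],
])

```text
time: 16.8
ee_pos: [0.5716, 0.2251, 0.1529]
tcp_rot: [-179.8, -0.4, 109.2]
wrist_force: [-0.6, -1.1, -0.5]
opening: 0.0446
```

```bash
python3 go.py .5846 .2273 .15 109
```

```text
t 16.8 pos [0.5716 0.2251 0.1529] rot [-179.77   -0.36  109.16] op 0.044555962988888066 F [-0.6 -1.1 -0.5] [ 0.    0.04 -0.07]
shift cm now-frame [-0.22  1.31  0.28] after-turn-frame [-0.21  1.31  0.29] turn [-0.23 -0.36  0.16]
```

play_rows([
  [1, [-0.2, 1.2, 0], [-0.2, -0.3, 0.1]],
  [1, [0, 0.1, 0], [0, 0, 0]],
  [1, [0, 0, 1.2], [0, 0, 0]],
  [1, [0, 0, 0.8], [0, 0, 0]],
  [1, [0, 0, 0.3], [0, 0, 0]],
  [1, [0, 0, 0], [0, 0, 0]],
])

```text
time: 17.4
ee_pos: [0.5856, 0.2235, 0.1249]
tcp_rot: [-179.8, 0.0, 108.8]
wrist_force: [0.2, 0.5, 0.4]
opening: 0.0447
```

```bash
python3 t.py wrist w15; python3 t.py side s15; python3 go.py .5846 .2273 .11 109; python3 -c "
from h import *
c=pickle.load(open('s15.pkl','rb')); save(c,'s15z',(220,220,340,330),6)
c=pickle.load(open('w15.pkl','rb')); save(c,'w15z',(180,200,460,420),2)"
```

```text
17.45 [20.9 15.  11.  86.3 -0.   2.1] [0.5856 0.2235 0.1252] [-1.7978e+02  2.0000e-02  1.0882e+02] 0.044776443679854415
17.5 [20.9 15.  11.  86.3 -0.   2.1] [0.5858 0.2238 0.1257] [-1.7982e+02  2.0000e-02  1.0883e+02] 0.04463916332714168
t 17.5 pos [0.5858 0.2238 0.1257] rot [-1.7982e+02  2.0000e-02  1.0883e+02] op 0.04463916332714168 F [-0.4 -0.   0.1] [-0.   -0.02 -0.01]
shift cm now-frame [0.37 0.01 1.57] after-turn-frame [0.37 0.   1.57] turn [-0.18  0.02 -0.17]
```

View pics/w15z.png

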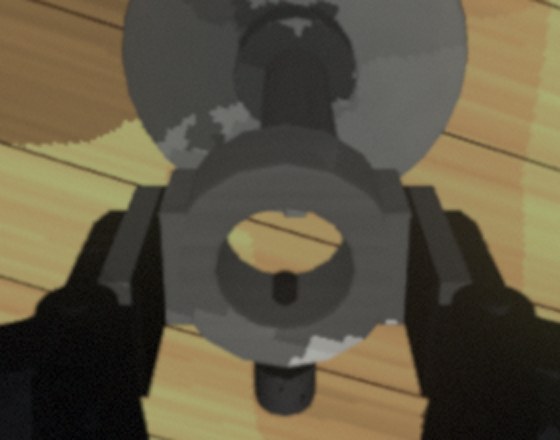

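View pics/s15z.png

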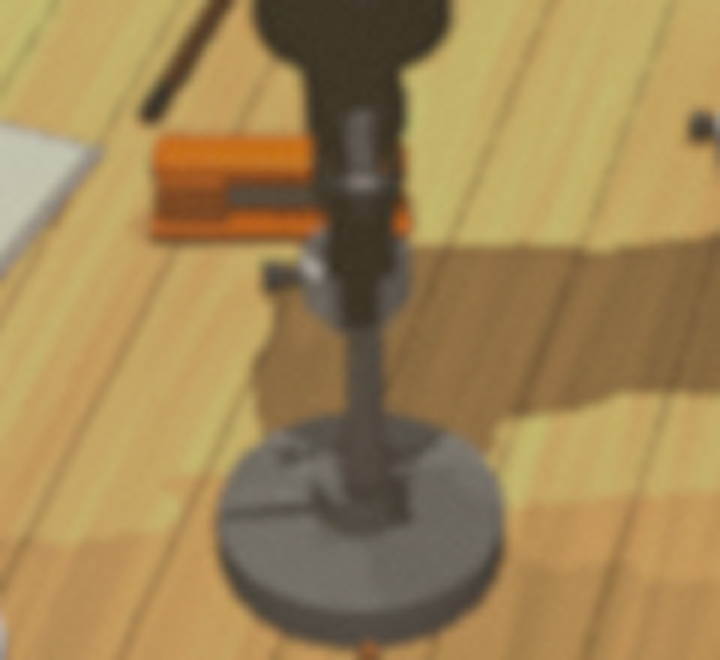

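play_rows([
  [1, [0.37, 0, 0], [-0.1, 0, -0.15]],
  [1, [0, 0, 0.5], [0, 0, 0]],
  [1, [0, 0, 0.3], [0, 0, 0]],
  [1, [0, 0, 0], [0, 0, 0]],
])

```text
time: 17.9
ee_pos: [0.5848, 0.2279, 0.1183]
tcp_rot: [179.9, 0.0, 109.0]
wrist_force: [-0.1, 0.2, -0.2]
opening: 0.0446
```

```bash
python3 t.py wrist w16; python3 go.py .5846 .2273 .11 109; python3 -c "
from h import *
c=pickle.load(open('w16.pkl','rb')); save(c,'w16z',(220,220,420,400),3)"
```

```text
17.95 [21.3 14.8 10.1 85.2 -0.   2.3] [0.5848 0.2279 0.1185] [1.7994e+02 1.0000e-02 1.0901e+02] 0.04474649967405337
t 17.95 pos [0.5848 0.2279 0.1185] rot [1.7994e+02 1.0000e-02 1.0901e+02] op 0.04474649967405337 F [ 0.1  0.5 -0.9] [-0.02  0.05 -0.01]
shift cm now-frame [-0.05 -0.04  0.85] after-turn-frame [-0.05 -0.04  0.85] turn [0.06 0.01 0.01]
```

View pics/w16z.png

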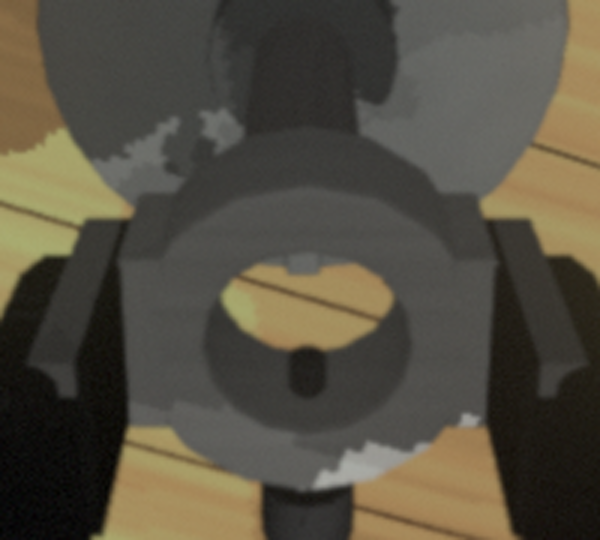

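play_rows([
  [1, [-0.06, -0.04, 0.3], [0.06, 0, 0]],
  [1, [0, 0, 0.4], [0, 0, 0]],
  [1, [0, 0, 0.4], [0, 0, 0]],
  [1, [0, 0, 0.3], [0, 0, 0]],
  [1, [0, 0, 0], [0, 0, 0]],
])

```text
time: 18.45
ee_pos: [0.5846, 0.2271, 0.1031]
tcp_rot: [-180.0, 0.0, 109.0]
wrist_force: [0.1, 0.9, -1.7]
opening: 0.0446
```

```bash
python3 t.py wrist w17; python3 go.py .5846 .2273 .1 109; python3 -c "
from h import *
c=pickle.load(open('w17.pkl','rb')); save(c,'w17z',(220,220,420,400),3)"
```

```text
18.5 [21.2 14.9  8.5 83.6 -0.   2.2] [0.5847 0.2271 0.1033] [-1.7999e+02  1.0000e-02  1.0901e+02] 0.04458212204256658
t 18.5 pos [0.5847 0.2271 0.1033] rot [-1.7999e+02  1.0000e-02  1.0901e+02] op 0.04458212204256658 F [ 0.2  0.2 -1.1] [ 0.   -0.    0.03]
shift cm now-frame [ 0.02 -0.    0.33] after-turn-frame [ 0.02 -0.    0.33] turn [-0.01  0.01  0.01]
```

View pics/w17z.png

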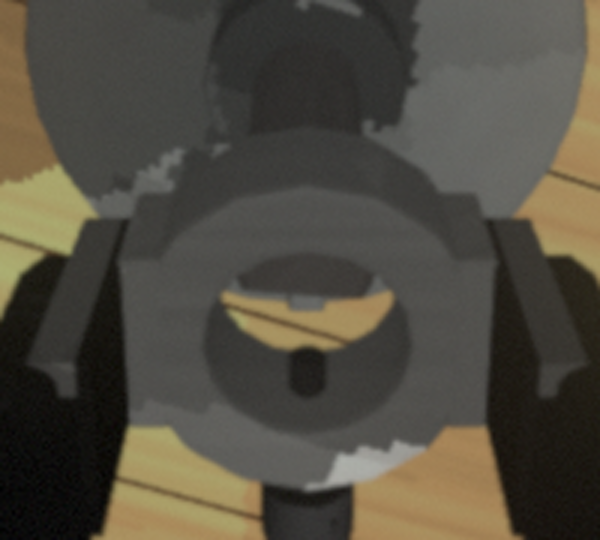

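```bash
python3 - <<'E'
from h import *
c=pickle.load(open("w17.pkl","rb")); save(c,"w17y",(290,295,355,370),8)
u=np.radians(19); n=np.array([np.cos(u),np.sin(u)]); ax=np.array([.5838,.227])
f=lambda p:(np.array(p)+.5)/3+np.array([220,220])-.5
for nm,p,z in(("rim near",(308,255),.1337),("rim far",(308,432),.1337),("flat edge",(307,296),.115),("flat",(345,290),.115)):
    P=atz(c,f([p]),z)[0,:2]; print(nm,1e3*(P-ax)@n,1e3*(P-ax)@[-n[1],n[0]])
print(c["xyz"],c["orientation"])
E
```

```text
rim near -11.724704666355644 1.0524597779988663
rim far 13.270949162775773 1.0674657819759494
flat edge 4.574564897753406 0.9202860378613242
flat 3.632890711231825 6.1602160597401445
[0.5101574  0.20274037 0.25737873] [1.62211429e+02 5.64882165e-02 1.09017936e+02]
```

View pics/w17y.png

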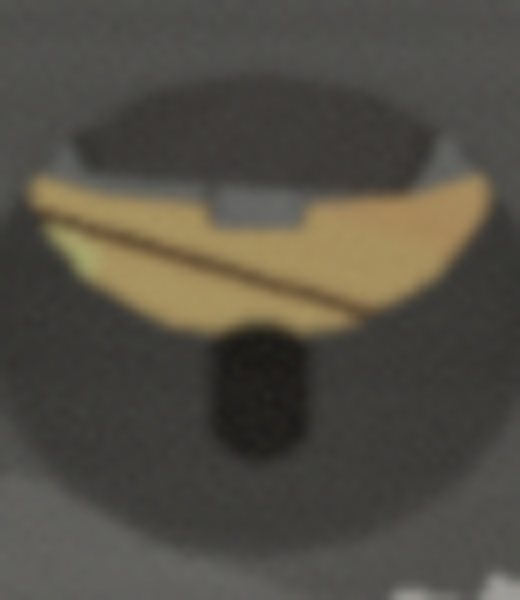

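```bash
python3 - <<'E'
from h import *
c=pickle.load(open("w17.pkl","rb"))
f=lambda p:(np.array(p)+.5)/8+np.array([290,295])-.5
P=atz(c,f([(85,178),(410,191)]),.115)[:,:2]; d=P[1]-P[0]; print(np.degrees(np.arctan2(d[1],d[0]))-90, np.hypot(*d))
E
```

```text
16.45747290194589 0.016846926957562482
```

play_rows([
  [1, [0, -0.06, 0.2], [0, 0, 0]],
  [1, [0, 0, 0.3], [0, 0, 0]],
  [1, [0, 0, 0.3], [0, 0, 0]],
  [1, [0, 0, 0], [0, 0, 0]],
])

```text
time: 18.9
ee_pos: [0.5842, 0.227, 0.0949]
tcp_rot: [180.0, 0.0, 109.0]
wrist_force: [0.1, 0.1, -0.1]
opening: 0.0447
```

```bash
python3 t.py wrist w18; python3 go.py .5840 .2271 .07 109; python3 -c "
from h import *
c=pickle.load(open('w18.pkl','rb')); save(c,'w18y',(290,295,355,370),8)"
```

```text
18.95 [21.2 14.8  7.5 82.7 -0.   2.2] [0.5843 0.227  0.0952] [1.7997e+02 1.0000e-02 1.0901e+02] 0.044817150951178074
t 18.95 pos [0.5843 0.227  0.0952] rot [1.7997e+02 1.0000e-02 1.0901e+02] op 0.044817150951178074 F [ 0.2 -0.2 -1.2] [-0.03  0.01  0.01]
shift cm now-frame [ 0.02 -0.03  2.52] after-turn-frame [ 0.02 -0.02  2.52] turn [0.03 0.01 0.01]
```

View pics/w18y.png

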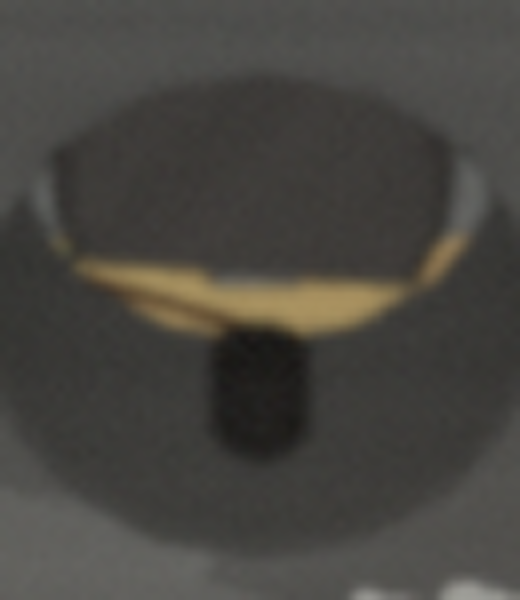

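```bash
python3 - <<'E'
from h import *
c=pickle.load(open("w8.pkl","rb")); save(c,"w8y",(305,222,350,270),12)
g=c["img"].astype(float).mean(2)
E=[]
for y in range(234,258):
    row=g[y,325:350]; d=np.diff(row); i=np.argmin(d); i=np.clip(i,1,len(d)-2); a,b,e=d[i-1:i+2]; E.append((325+i+.5+.5*(a-e)/(a-2*b+e),y))
E=np.array(E); print(np.round(E[:,0],2))
p=cv2.fitLine(E[3:-4].astype(np.float32),cv2.DIST_HUBER,0,.001,.001).ravel()
P=atz(c,[[p[2]-10*p[0],p[3]-10*p[1]],[p[2]+10*p[0],p[3]+10*p[1]]],.115)[:,:2]; d=P[1]-P[0]
print(np.degrees(np.arctan2(d[1],d[0])))
# rib in w8
up=[];lo=[]
for x in range(356,392):
    col=g[200:214,x]; d=np.diff(col)
    def sub(k,d):
        k0=np.clip(k,1,len(d)-2); a,b,e=d[k0-1],d[k0],d[k0+1]; return k0+0.5*(a-e)/(a-2*b+e)
    i=np.argmin(d); j=i+np.argmax(d[i:i+5]); up.append((x,200.5+sub(i,d))); lo.append((x,200.5+sub(j,d)))
for E,z in((up,.025),(lo,.032)):
    p=cv2.fitLine(np.array(E,np.float32),cv2.DIST_HUBER,0,.001,.001).ravel()
    P=atz(c,[[p[2]-15*p[0],p[3]-15*p[1]],[p[2]+15*p[0],p[3]+15*p[1]]],z)[:,:2]; d=P[1]-P[0]; print("rib",np.degrees(np.arctan2(d[1],d[0])))
E
```

```text
[335.85 336.   336.14 336.12 336.05 336.09 335.83 335.74 335.48 335.46
 335.24 335.15 335.12 335.09 334.82 334.78 334.58 334.5  334.44 334.4
 334.26 334.22 333.83 333.91]
103.63219087852099
rib 19.41564938136494
rib 18.878622542523278
```

View pics/w8y.png

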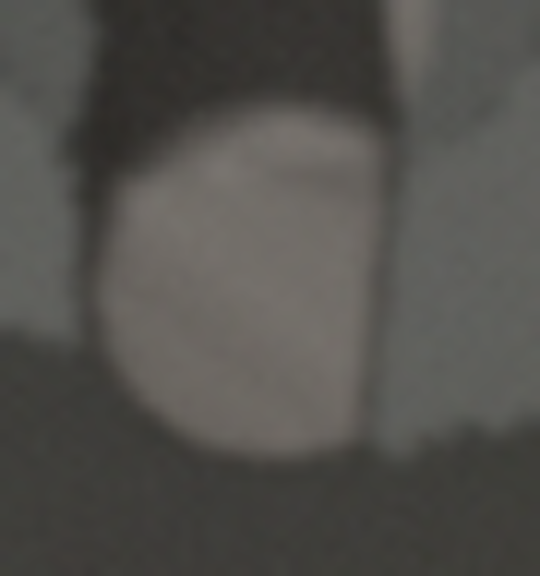

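```bash
python3 - <<'E'
from h import *
for tag,r0,r1,cols in(("w17",312,323,list(range(302,314))+list(range(329,340))),("w18",324,335,list(range(302,315))+list(range(328,338)))):
    c=pickle.load(open(tag+".pkl","rb")); g=c["img"].astype(float); g=g[...,0]  # red: desk vs steel
    E=[]
    for x in cols:
        col=g[r0:r1,x]; d=np.diff(col); i=np.clip(np.argmax(d>0.45*d.max()),1,len(d)-2); 
        i=np.clip(np.argmax(d),1,len(d)-2); a,b,e=d[i-1:i+2]; E.append((x,r0+i+.5+.5*(a-e)/(a-2*b+e)))
    E=np.array(E); print(tag,np.round(E[:,1],2))
    for sel in(E,):
        p=cv2.fitLine(sel.astype(np.float32),cv2.DIST_HUBER,0,.001,.001).ravel()
        P=atz(c,[[p[2]-15*p[0],p[3]-15*p[1]],[p[2]+15*p[0],p[3]+15*p[1]]],.115)[:,:2]; d=P[1]-P[0]; print(np.degrees(np.arctan2(d[1],d[0]))-90)
E
```

```text
w17 [318.55 318.92 319.05 319.23 319.27 319.34 319.38 319.39 319.46 319.48
 319.86 320.   319.62 319.61 319.48 319.52 319.41 319.33 319.24 319.24
 319.22 319.04 319.09]
19.10859599091478
w18 [327.18 327.4  327.53 327.61 327.69 327.81 327.96 328.03 328.19 328.31
 328.36 328.43 328.46 329.64 329.77 329.74 329.9  329.81 329.84 329.81
 329.94 330.04 330.2 ]
13.977886111694275
```

```bash
python3 - <<'E'
from h import *
c=pickle.load(open("w7.pkl","rb")); im=np.clip(c["img"].astype(float)*1.8,0,255).astype(np.uint8); c["img"]=im; save(c,"w7y",(275,310,375,400),7)
E
```

```text
(no output)
```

View pics/w7y.png

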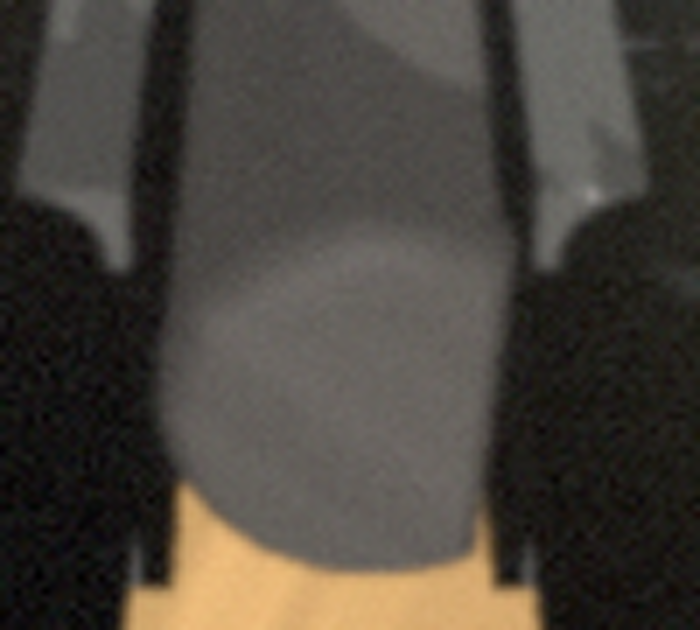

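```bash
python3 - <<'E'
from h import *
c=pickle.load(open("w18.pkl","rb"))
u=np.radians(19); n=np.array([np.cos(u),np.sin(u)]); t=np.array([-n[1],n[0]]); ax=np.array([.5838,.227])
z=.0951+.0306
for nm,p,zz in(("near",(322,304.6),z),("far",(322,364),z),("L",(290.3,334),z),("R",(354.5,334),z),("flatmid",(321,329.0),.115),("flL",(299.3,327.0),.115),("flR",(341.5,330.3),.115)):
    P=atz(c,[p],zz)[0,:2]; print(nm,1e3*(P-ax)@n,1e3*(P-ax)@t)
E
```

```text
near -12.308394345898732 0.9349369749745581
far 12.842281754058343 0.9423604811005586
L -0.228535317104087 -10.647756617280676
R -0.24870077876778168 12.815328483506502
flatmid 4.20012775807571 0.5344613966221826
flL 3.3121768197110746 -8.020383288792425
flR 4.792746200817232 8.641512580937714
```

play_rows([
  [1, [0.06, -0.05, 0.2], [0, 0, 0]],
  [1, [0.05, 0, 0.2], [0, 0, 0]],
  [1, [0, 0, 0], [0, 0, 0]],
], newtons=90)

```text
time: 19.25
ee_pos: [0.5835, 0.228, 0.0911]
tcp_rot: [180.0, 0.0, 109.0]
wrist_force: [-0.1, -0.1, -0.8]
opening: 0.0441
```

```bash
python3 go.py .5840 .2271 .09 109.1
```

```text
t 19.25 pos [0.5835 0.228  0.0911] rot [179.95   0.   109.01] op 0.04410463388863592 F [-0.1 -0.1 -0.8] [0.02 0.01 0.01]
shift cm now-frame [-0.1   0.02  0.11] after-turn-frame [-0.1   0.02  0.11] turn [ 0.05  0.   -0.09]
```

play_rows([
  [1, [0, -0.1, 0], [0, 0, 0]],
  [1, [0, -0.1, 0], [0, 0, 0]],
  [1, [0, -0.05, 0], [0, 0, 0]],
])

```text
time: 19.55
ee_pos: [0.5812, 0.2273, 0.0911]
tcp_rot: [179.9, 0.0, 109.0]
wrist_force: [2.6, 1.5, -2.5]
opening: 0.0441
```

```bash
python3 t.py wrist w19; python3 go.py .5840 .2271 .09 109.1;  python3 -c "
from h import *
c=pickle.load(open('w19.pkl','rb')); save(c,'w19y',(280,290,365,370),8)"
```

```text
19.6 [21.4 14.4  6.6 82.1 -0.   2.3] [0.5812 0.2273 0.0912] [1.7991e+02 1.0000e-02 1.0901e+02] 0.043990760904258096
t 19.6 pos [0.5812 0.2273 0.0912] rot [1.7991e+02 1.0000e-02 1.0901e+02] op 0.043990760904258096 F [ 2.1  0.1 -2. ] [ 0.06 -0.38  0.01]
shift cm now-frame [-0.11  0.25  0.12] after-turn-frame [-0.11  0.25  0.12] turn [ 0.09  0.01 -0.09]
```

View pics/w19y.png

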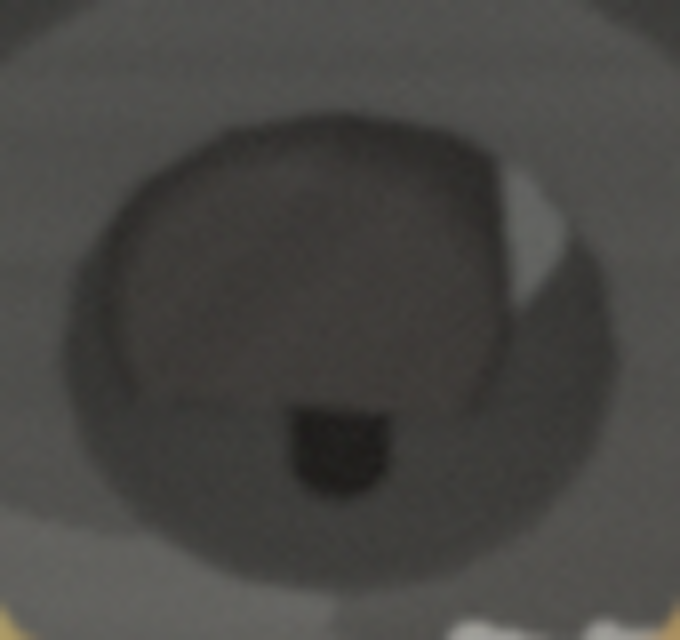

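play_rows([
  [1, [0.05, -0.15, 0], [0, 0, 0]],
  [1, [0, -0.2, 0], [0, 0, 0]],
])

```text
time: 19.8
ee_pos: [0.5808, 0.2271, 0.0914]
tcp_rot: [179.5, 0.1, 109.0]
wrist_force: [14.4, 5.5, -7.1]
opening: 0.0442
```

```bash
python3 go.py .5840 .2271 .09 109.1
```

```text
t 19.8 pos [0.5808 0.2271 0.0914] rot [1.7955e+02 6.0000e-02 1.0898e+02] op 0.04415218306085532 F [14.4  5.5 -7.1] [ 0.87 -2.62 -0.05]
shift cm now-frame [-0.1   0.31  0.14] after-turn-frame [-0.1   0.31  0.14] turn [ 0.45  0.06 -0.12]
```

play_rows([
  [1, [0.03, -0.35, 0], [0.4, 0, 0]],
  [1, [0, -0.4, 0], [0.4, 0, 0]],
])

```text
time: 20.0
ee_pos: [0.5802, 0.2268, 0.0918]
tcp_rot: [179.5, 0.1, 108.9]
wrist_force: [23.1, 9.0, -11.8]
opening: 0.0441
```

```bash
python3 t.py wrist w20; python3 go.py .5840 .2271 .09 109.1;  python3 - <<'E'
from h import *
c=pickle.load(open('w20.pkl','rb')); c["img"]=np.clip(c["img"]*1.8,0,255).astype(np.uint8); save(c,'w20y',(280,290,365,370),8)
E
```

```text
20.05 [21.4 13.8  6.  81.7 -0.1  2.5] [0.5803 0.2268 0.092 ] [1.7951e+02 1.0000e-01 1.0894e+02] 0.04382921532512858
t 20.05 pos [0.5803 0.2268 0.092 ] rot [1.7951e+02 1.0000e-01 1.0894e+02] op 0.04382921532512858 F [20.7  6.2 -8. ] [ 1.12 -3.99 -0.08]
shift cm now-frame [-0.1   0.36  0.2 ] after-turn-frame [-0.1   0.36  0.2 ] turn [ 0.49  0.1  -0.16]
```

View pics/w20y.png

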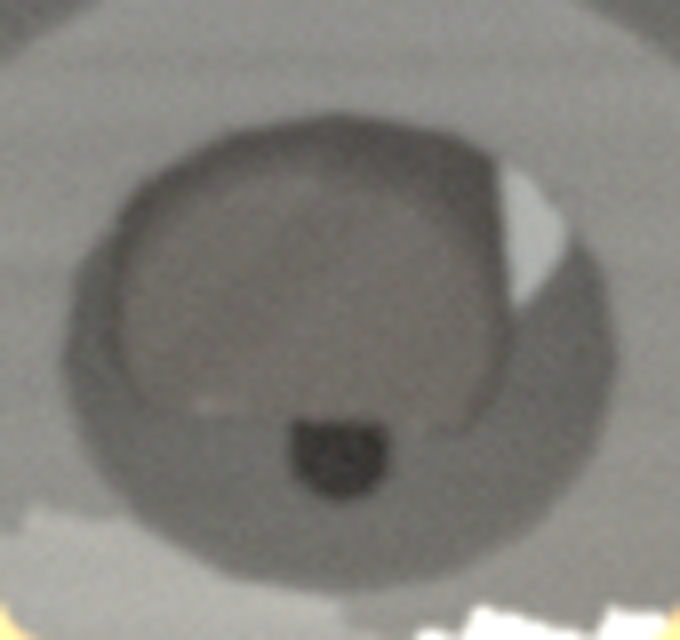

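play_rows([
  [1, [0, 0.15, 0], [0.4, 0, 0]],
  [1, [0.1, 0, 0], [0, 0, -0.15]],
  [1, [0, -0.15, 0], [0, 0, 0]],
  [1, [0, -0.4, 0], [0, 0, 0]],
  [1, [0, -0.5, 0], [0.3, 0, 0]],
  [1, [0, -0.6, 0], [0.3, 0, 0]],
])

```text
time: 20.65
ee_pos: [0.5797, 0.2269, 0.0933]
tcp_rot: [178.8, 0.2, 109.0]
wrist_force: [37.8, 11.9, -17.2]
opening: 0.0438
```

```bash
python3 t.py wrist w21; python3 go.py .5840 .2271 .09 109.1;  python3 - <<'E'
from h import *
c=pickle.load(open('w21.pkl','rb')); c["img"]=np.clip(c["img"]*1.8,0,255).astype(np.uint8); save(c,'w21y',(280,290,365,370),8)
E
```

```text
20.7 [21.5 12.9  5.  80.9 -0.3  2.4] [0.5797 0.2268 0.0934] [178.73   0.2  109.04] 0.04369372052657002
t 20.7 pos [0.5797 0.2268 0.0934] rot [178.73   0.2  109.04] op 0.04369372052657002 F [ 32.4   8.8 -12.7] [ 1.68 -6.23  0.03]
shift cm now-frame [-0.11  0.41  0.35] after-turn-frame [-0.11  0.42  0.34] turn [ 1.27  0.2  -0.06]
```

View pics/w21y.png

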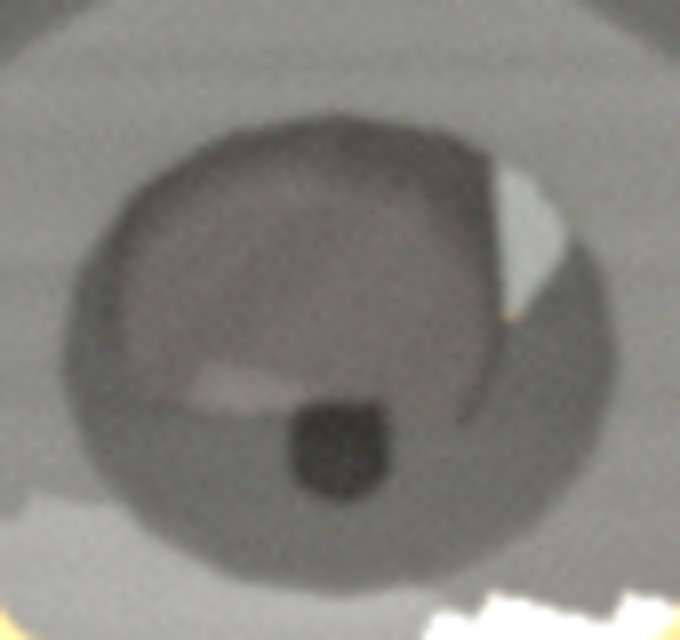

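play_rows([
  [1, [0, 0.2, 0.1], [1.2, 0, 0]],
  [1, [0.1, 0, 0.15], [0.2, 0, -3]],
  [1, [0, -0.1, 0], [0, 0, 0]],
  [1, [0, -0.4, 0], [0.2, 0, 0]],
  [1, [0, -0.6, 0], [0.4, 0, 0]],
  [1, [0, -0.6, 0], [0.4, 0, 0]],
])

```text
time: 21.3
ee_pos: [0.5797, 0.2266, 0.0928]
tcp_rot: [179.2, 0.3, 111.8]
wrist_force: [35.9, 12.0, -18.8]
opening: 0.0443
```

```bash
python3 t.py wrist w22; python3 go.py .5840 .2271 .09 109.1;  python3 - <<'E'
from h import *
c=pickle.load(open('w22.pkl','rb')); c["img"]=np.clip(c["img"]*1.8,0,255).astype(np.uint8); save(c,'w22y',(280,290,365,370),8)
E
```

```text
21.35 [21.5 13.4  5.6 81.4 -0.3 -0.3] [0.5796 0.2266 0.093 ] [179.22   0.31 111.81] 0.04402532417120745
t 21.35 pos [0.5796 0.2266 0.093 ] rot [179.22   0.31 111.81] op 0.04402532417120745 F [ 33.3  10.3 -12.8] [ 2.03 -6.42 -0.03]
shift cm now-frame [-0.11  0.42  0.31] after-turn-frame [-0.09  0.43  0.3 ] turn [0.79 0.29 2.71]
```

View pics/w22y.png

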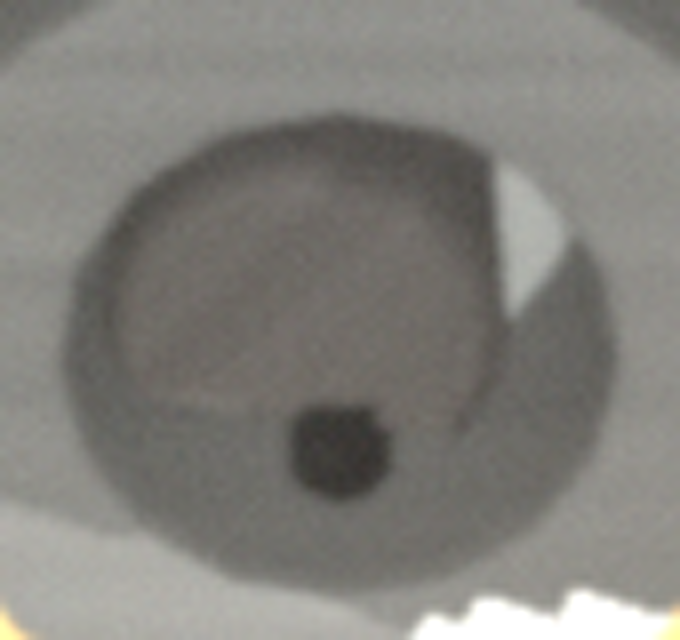

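play_rows([
  [1, [0, 0.25, 0.1], [0.8, 0, 0]],
  [1, [0, 0.05, 0.4], [0.1, 0.3, 0]],
  [1, [0, 0, 0.3], [0, 0, 0]],
  [1, [0, 0, 0], [0, 0, 0]],
])

```text
time: 21.75
ee_pos: [0.5815, 0.2278, 0.0847]
tcp_rot: [-179.9, -0.1, 111.6]
wrist_force: [-0.4, -0.7, -0.3]
opening: 0.0442
```

```bash
python3 t.py wrist w23; python3 go.py .5840 .2271 .084 112;  python3 - <<'E'
from h import *
c=pickle.load(open('w23.pkl','rb')); c["img"]=np.clip(c["img"]*1.8,0,255).astype(np.uint8); save(c,'w23y',(280,290,365,370),8)
E
```

```text
21.8 [21.4 14.7  6.3 81.7  0.1 -0.2] [0.5815 0.2278 0.0849] [-1.7989e+02 -8.0000e-02  1.1160e+02] 0.04340147951284809
t 21.8 pos [0.5815 0.2278 0.0849] rot [-1.7989e+02 -8.0000e-02  1.1160e+02] op 0.04340147951284809 F [-0.4 -0.8 -1. ] [0.01 0.04 0.05]
shift cm now-frame [-0.16  0.2   0.09] after-turn-frame [-0.16  0.2   0.09] turn [-0.11 -0.08 -0.4 ]
```

View pics/w23y.png

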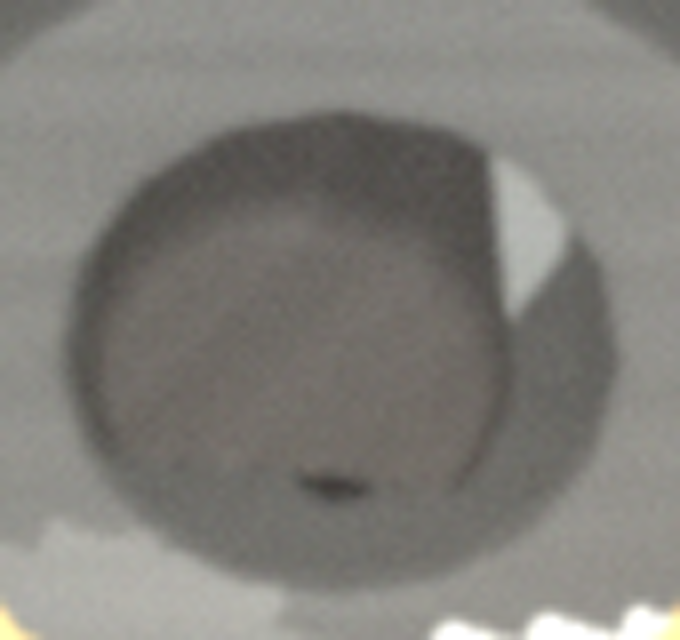

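```bash
cat > pf.py <<'E'
import sys
from h import *
tag,r0,r1=sys.argv[1],int(sys.argv[2]),int(sys.argv[3]); xs=eval(sys.argv[4])
c=pickle.load(open(tag+".pkl","rb")); g=cv2.GaussianBlur(c["img"].astype(float),(0,0),.8)
g=g[...,0]-g[...,1]*0.6-g[...,2]*.4  # steel is warmer
E=[]
for x in xs:
    col=g[r0:r1,x]; d=np.diff(col); i=np.clip(np.argmin(d),1,len(d)-2); a,b,e=d[i-1:i+2]; E.append((x,r0+i+.5+.5*(a-e)/(a-2*b+e)))
E=np.array(E); print(np.round(E[:,1],1))
p=cv2.fitLine(E.astype(np.float32),cv2.DIST_HUBER,0,.001,.001).ravel()
P=atz(c,[[p[2]-15*p[0],p[3]-15*p[1]],[p[2]+15*p[0],p[3]+15*p[1]]],.115)[:,:2]; d=P[1]-P[0]; print("post yaw",(np.degrees(np.arctan2(d[1],d[0]))%180)-90)
E
python3 pf.py w23 343 356 "list(range(299,316))+list(range(327,336))"
python3 pf.py w18 320 336 "list(range(296,316))+list(range(326,338))"
python3 pf.py w20 336 348 "list(range(302,315))+list(range(330,335))"
python3 pf.py w19 334 346 "list(range(302,315))+list(range(330,335))"
```

```text
[347.2 347.4 347.6 347.4 347.4 346.9 352.2 347.5 347.2 347.7 348.1 347.9
 347.8 347.8 348.  347.9 347.6 349.7 349.7 349.6 353.  349.  350.1 350.3
 350.5 350.2]
post yaw 15.281942688365604
[326.5 326.5 329.1 329.5 329.7 330.1 330.4 330.7 331.1 331.7 333.2 333.7
 334.5 359.5 332.3 332.8 333.1 333.2 333.1 332.3 329.  330.3 331.4 331.3
 331.  330.6 330.1 328.4 344.1 335.  334.1 333.7]
post yaw 13.405820353422627
[340.4 341.1 341.3 341.2 341.2 341.3 341.4 341.6 342.2 342.8 342.3 342.5
 342.4 342.7 343.1 343.4 343.6 343.2]
post yaw 13.787126373681218
[339.6 339.4 337.8 343.  339.7 339.5 339.7 340.4 340.7 340.7 340.5 339.4
 341.1 341.5 341.8 342.3 342.4 342.2]
post yaw 13.553378755512398
```

play_rows([
  [1, [0.05, -0.1, 0.15], [0, 0, -0.3]],
  [1, [0, -0.3, 0.05], [0.2, 0, 0]],
  [1, [0, -0.6, 0.05], [0.4, 0, 0]],
  [1, [0, -0.7, 0.1], [0.5, 0, 0]],
  [1, [0, -0.7, 0.1], [0.5, 0, 0]],
])

```text
time: 22.3
ee_pos: [0.58, 0.227, 0.0844]
tcp_rot: [178.9, 0.0, 111.9]
wrist_force: [37.0, 13.5, -16.2]
opening: 0.0436
```

```bash
python3 t.py wrist w24; python3 go.py .5840 .2271 .084 112;  python3 - <<'E'
from h import *
c=pickle.load(open('w24.pkl','rb')); c["img"]=np.clip(c["img"]*1.8,0,255).astype(np.uint8); save(c,'w24y',(280,290,365,370),8)
E
```

```text
22.35 [21.4 13.2  4.4 80.1 -0.  -0.6] [0.58   0.2269 0.0845] [1.7888e+02 3.0000e-02 1.1193e+02] 0.043946836388581254
t 22.35 pos [0.58   0.2269 0.0845] rot [1.7888e+02 3.0000e-02 1.1193e+02] op 0.043946836388581254 F [ 35.1  12.6 -13.7] [ 2.5  -6.96  0.04]
shift cm now-frame [-0.13  0.38  0.05] after-turn-frame [-0.13  0.38  0.05] turn [ 1.12  0.03 -0.07]
```

View pics/w24y.png

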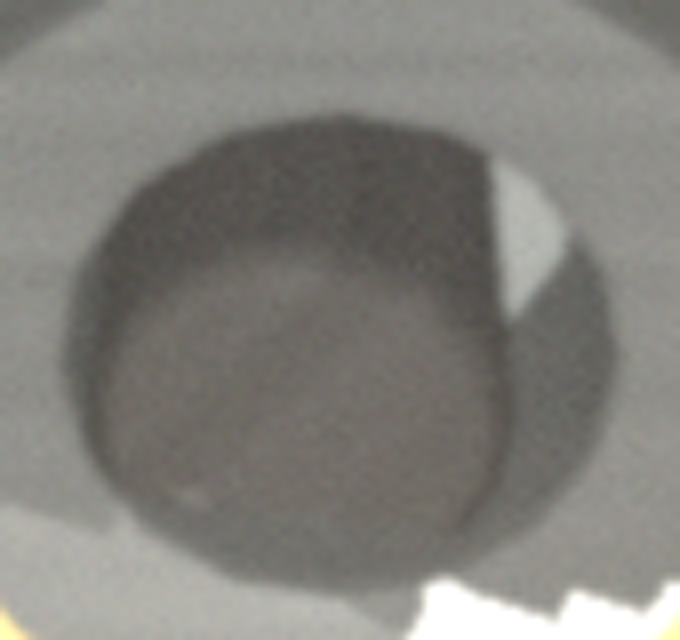

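```bash
python3 pf.py w24 349 361 "list(range(300,335))"; python3 - <<'E'
from h import *
c=pickle.load(open('w24.pkl','rb')); g=c["img"].astype(float); g=cv2.GaussianBlur(g,(0,0),.7)
im=np.clip((g[340:366,285:350]-30)*4,0,255).astype(np.uint8)[:,:,::-1]; cv2.imwrite("pics/w24k.png",cv2.resize(im,None,fx=12,fy=12,interpolation=cv2.INTER_CUBIC))
E
```

```text
[352.  351.8 352.1 352.4 352.6 352.6 352.5 352.6 352.5 352.3 352.4 353.2
 353.6 353.6 353.9 354.2 353.9 353.8 353.9 354.2 354.4 354.7 354.9 354.9
 355.5 355.7 355.3 354.9 354.8 354.6 354.2 354.3 355.7 356.1 356.2]
post yaw 14.063512028003402
```

View pics/w24k.png

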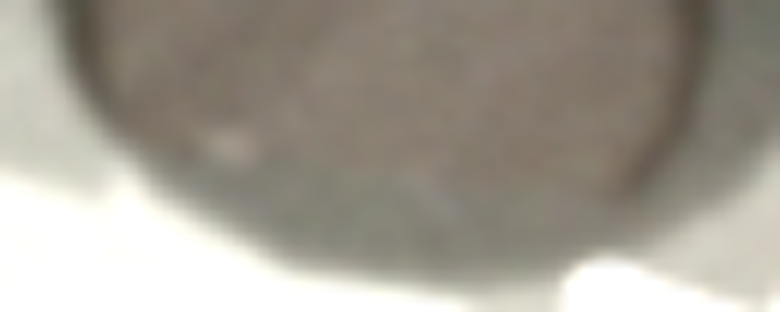

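play_rows([
  [1, [0, 0.25, 0], [1.1, 0, 1.2]],
  [1, [-0.15, 0, 0], [0.1, 0, 1.2]],
  [1, [-0.1, 0, 0], [0, 0, 0]],
  [1, [0, -0.2, 0], [0, 0, 0]],
  [1, [0, -0.4, 0.05], [0.3, 0, 0]],
  [1, [0, -0.6, 0.1], [0.5, 0, 0]],
  [1, [0.15, -0.6, 0.1], [0.5, 0, 0]],
  [1, [0.25, -0.6, 0.1], [0.5, 0, 0]],
  [1, [0.35, -0.6, 0.1], [0.5, 0, 0]],
])

```text
time: 23.25
ee_pos: [0.5803, 0.2257, 0.0854]
tcp_rot: [178.8, 0.7, 109.2]
wrist_force: [35.9, -2.8, -10.3]
opening: 0.0439
```

```bash
python3 t.py wrist w25; python3 go.py .5840 .2271 .084 109.5;  python3 - <<'E'
from h import *
c=pickle.load(open('w25.pkl','rb')); g=c["img"].astype(float); g=cv2.GaussianBlur(g,(0,0),.7)
im=np.clip((g[300:366,285:350]-20)*3,0,255).astype(np.uint8)[:,:,::-1]; cv2.imwrite("pics/w25k.png",cv2.resize(im,None,fx=9,fy=9,interpolation=cv2.INTER_CUBIC))
E
python3 pf.py w25 346 361 "list(range(300,335))"
```

```text
23.3 [21.6 13.1  4.4 80.1 -0.7  2.4] [0.5801 0.2262 0.0856] [178.76   0.65 109.24] 0.0440686903402437
t 23.3 pos [0.5801 0.2262 0.0856] rot [178.76   0.65 109.24] op 0.0440686903402437 F [ 35.6   2.7 -10. ] [ 0.4  -6.89  0.  ]
shift cm now-frame [-0.04  0.4   0.17] after-turn-frame [-0.04  0.4   0.16] turn [ 1.24  0.65 -0.26]
[352.5 352.9 352.9 351.9 352.  352.4 353.1 353.1 352.9 352.9 353.1 352.8
 352.3 352.1 352.3 352.9 352.9 353.3 353.1 352.7 352.7 352.6 352.6 352.4
 352.5 352.7 353.  353.5 353.4 353.4 352.8 352.6 352.7 353.2 353.3]
post yaw 19.70783391276889
```

View pics/w25k.png

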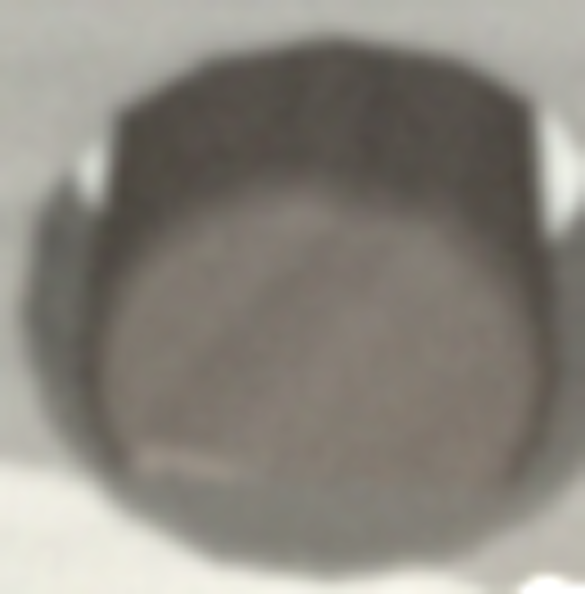

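play_rows([
  [1, [0, 0.2, 0], [1.2, 0.3, 0]],
  [1, [0, 0.1, 0.1], [0.1, 0.3, 0]],
  [1, [0, 0, 0], [0, 0, 0]],
])

```text
time: 23.6
ee_pos: [0.5835, 0.2265, 0.0852]
tcp_rot: [179.9, 0.1, 109.2]
wrist_force: [-1.1, -0.6, -1.0]
opening: 0.044
```

```bash
python3 t.py wrist w26; python3 go.py .584 .2271 .0694 109.1;  python3 - <<'E'
from h import *
c=pickle.load(open('w26.pkl','rb')); g=c["img"].astype(float); g=cv2.GaussianBlur(g,(0,0),.7)
im=np.clip((g[300:368,285:360]-20)*3,0,255).astype(np.uint8)[:,:,::-1]; cv2.imwrite("pics/w26k.png",cv2.resize(im,None,fx=9,fy=9,interpolation=cv2.INTER_CUBIC))
E
```

```text
23.65 [21.3 14.7  6.3 81.5 -0.1  2. ] [0.5834 0.2265 0.0853] [1.7992e+02 6.0000e-02 1.0924e+02] 0.043903302794965376
t 23.65 pos [0.5834 0.2265 0.0853] rot [1.7992e+02 6.0000e-02 1.0924e+02] op 0.043903302794965376 F [-0.2 -0.1 -0.3] [ 0.03  0.04 -0.03]
shift cm now-frame [0.03 0.08 1.59] after-turn-frame [0.03 0.08 1.59] turn [0.08 0.06 0.14]
```

View pics/w26k.png

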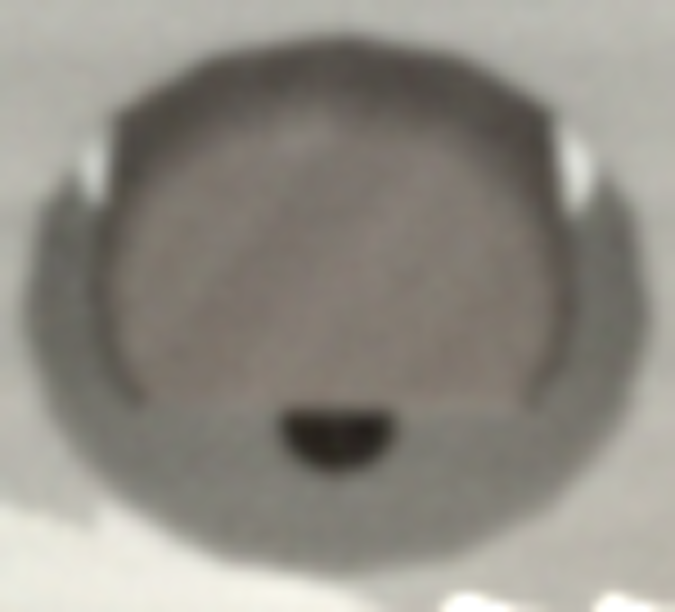

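play_rows([
  [1, [0, 0.02, 0.4], [0.1, 0, 0]],
  [1, [0, 0, 0.5], [0, 0, 0]],
  [1, [0, 0, 0.4], [0, 0, 0]],
  [1, [0, 0, 0.2], [0, 0, 0]],
  [1, [0, 0, 0], [0, 0, 0]],
])

```text
time: 24.15
ee_pos: [0.5815, 0.2265, 0.0682]
tcp_rot: [-179.9, 0.1, 109.3]
wrist_force: [-0.4, 0.7, -1.2]
opening: 0.0441
```

```bash
python3 t.py wrist w27; python3 t.py side s27; python3 go.py .5835 .2265 .0694 109.2;  python3 - <<'E'
from h import *
c=pickle.load(open('w27.pkl','rb')); save(c,'w27z',(180,240,460,440),2)
g=c["img"].astype(float); g=cv2.GaussianBlur(g,(0,0),.7)
im=np.clip((g[295:375,280:365]-20)*3,0,255).astype(np.uint8)[:,:,::-1]; cv2.imwrite("pics/w27k.png",cv2.resize(im,None,fx=7,fy=7,interpolation=cv2.INTER_CUBIC))
c=pickle.load(open('s27.pkl','rb')); save(c,'s27z',(240,245,320,335),6)
E
```

```text
24.2 [21.3 14.9  4.7 79.9 -0.1  2. ] [0.5816 0.2265 0.0684] [-1.7986e+02  6.0000e-02  1.0930e+02] 0.0436150072503979
24.25 [21.3 14.9  4.7 79.9 -0.1  2. ] [0.5817 0.2266 0.0686] [-1.7987e+02  6.0000e-02  1.0929e+02] 0.04399679762072753
t 24.25 pos [0.5817 0.2266 0.0686] rot [-1.7987e+02  6.0000e-02  1.0929e+02] op 0.04399679762072753 F [ 0.7 -0.2 -0.3] [-0.02 -0.02 -0.01]
shift cm now-frame [-0.06  0.16 -0.08] after-turn-frame [-0.06  0.17 -0.08] turn [-0.13  0.06  0.09]
```

View pics/w27k.png

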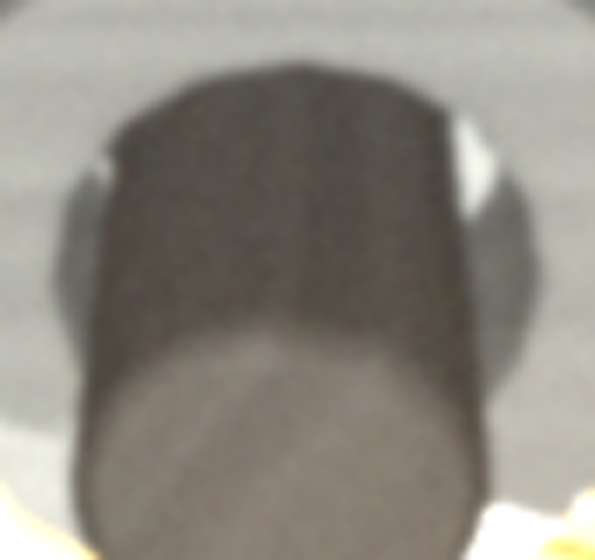

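View pics/s27z.png

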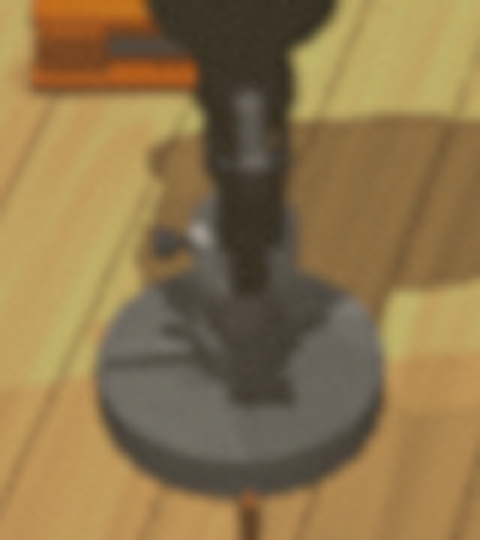

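View pics/w27z.png

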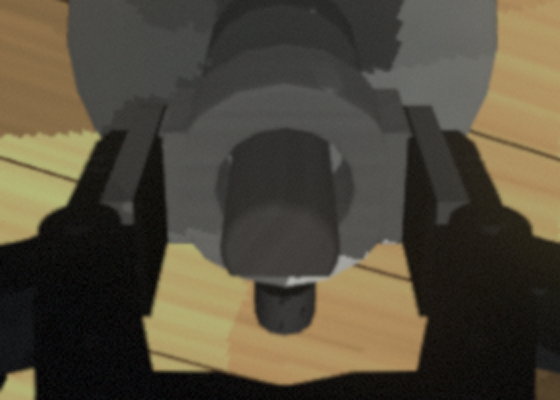

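```bash
python3 - <<'E'
from h import *
c=pickle.load(open("s27.pkl","rb"))
u=np.radians(19.2); n=np.array([np.cos(u),np.sin(u)])
for z in(.085,.09,.095): print(z,(project(c,[*(np.array([.5835,.2268])+.032*n),z])-[240,245])*6)
# check same in s10/s1 initial: collar on desk screw head at z .01
c1=pickle.load(open("s10.pkl","rb")); m=np.radians(14.4)
print("desk",(project(c1,[.613+.032*np.cos(m),-.1562+.032*np.sin(m),.01])-[250,150])*6)
E
```

```text
0.085 [[158.75484815 244.49364269]]
0.09 [[158.5130502  235.06063762]]
0.095 [[158.27001493 225.58755539]]
desk [[267.83544338 423.65851093]]
```

play_rows([
  [1, [-0.06, 0.03, -0.06], [-0.1, 0, 0]],
  [1, [0, -0.08, 0], [0, 0, 0.1]],
  [1, [0, -0.1, 0], [0.1, 0, 0]],
  [1, [0, -0.12, 0], [0.2, 0, 0]],
])

```text
time: 24.65
ee_pos: [0.5813, 0.2257, 0.0701]
tcp_rot: [-179.9, 0.1, 109.2]
wrist_force: [8.3, 3.0, -4.3]
opening: 0.0443
```

```bash
python3 t.py wrist w28; python3 go.py .5812 .2265 .0694 109.2;  python3 - <<'E'
from h import *
c=pickle.load(open('w28.pkl','rb'))
g=c["img"].astype(float); g=cv2.GaussianBlur(g,(0,0),.7)
im=np.clip((g[290:385,275:370]-20)*3,0,255).astype(np.uint8)[:,:,::-1]; cv2.imwrite("pics/w28k.png",cv2.resize(im,None,fx=6,fy=6,interpolation=cv2.INTER_CUBIC))
E
```

```text
24.7 [21.2 14.8  4.7 80.  -0.   2.1] [0.5813 0.2257 0.0702] [-1.7994e+02  5.0000e-02  1.0918e+02] 0.04407760576908959
t 24.7 pos [0.5813 0.2257 0.0702] rot [-1.7994e+02  5.0000e-02  1.0918e+02] op 0.04407760576908959 F [ 6.2  2.2 -3. ] [ 0.35 -1.2   0.02]
shift cm now-frame [0.08 0.01 0.08] after-turn-frame [0.08 0.01 0.08] turn [-0.06  0.05 -0.02]
```

View pics/w28k.png

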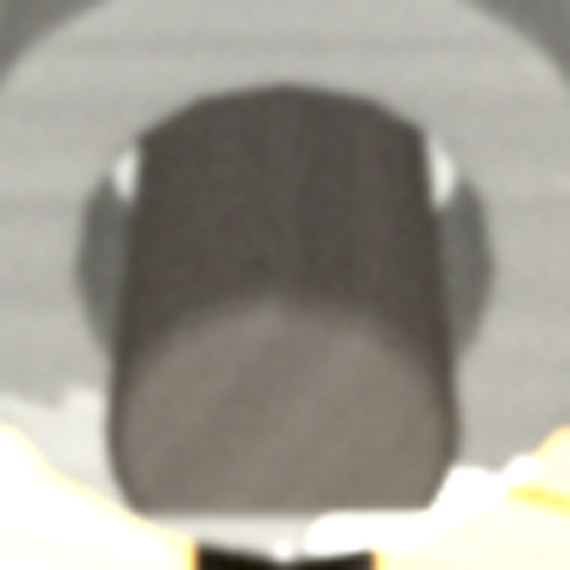

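play_rows([
  [1, [0, -0.14, 0.04], [0.2, 0, 0]],
])

```text
time: 24.8
ee_pos: [0.5813, 0.2257, 0.0701]
tcp_rot: [-179.9, 0.0, 109.2]
wrist_force: [7.2, 2.7, -2.6]
opening: 0.0442
```

```bash
python3 - <<'E'
from h import *
def pr():
    o=get_obs(); print(o["time"],np.round(o["ee_pos"],4),np.round(o["tcp_rot"],2),np.round(o["wrist_force"],1),round(o["opening"],4))
pr()
for i in range(6):
    c=camera(["wrist","top","side"][i%3]); pickle.dump(c,open(f"f{i%3}.pkl","wb")); pr()
save(pickle.load(open("f1.pkl","rb")),"f1"); save(pickle.load(open("f2.pkl","rb")),"f2")
c=pickle.load(open('f0.pkl','rb')); g=cv2.GaussianBlur(c["img"].astype(float),(0,0),.6)
E=[]
for x in range(302,346,2):
    col=g[365:380,x].sum(1); d=np.diff(col); i=np.clip(np.argmax(np.abs(d)),1,len(d)-2); a,b,e=d[i-1:i+2]; E.append((x,365.5+i+.5*(a-e)/(a-2*b+e)))
E=np.array(E); print(np.round(E[:,1],1))
p=cv2.fitLine(E.astype(np.float32),cv2.DIST_HUBER,0,.001,.001).ravel()
P=atz(c,[[p[2]-15*p[0],p[3]-15*p[1]],[p[2]+15*p[0],p[3]+15*p[1]]],.115)[:,:2]; d=P[1]-P[0]; print("post yaw",(np.degrees(np.arctan2(d[1],d[0]))%180)-90)
E
```

```text
24.8 [0.5813 0.2257 0.0701] [-1.7990e+02  5.0000e-02  1.0917e+02] [ 7.2  2.7 -2.6] 0.0442
24.85 [0.5813 0.2257 0.0702] [-1.7990e+02  5.0000e-02  1.0917e+02] [ 6.7  3.  -3.5] 0.0438
24.9 [0.5813 0.2257 0.0701] [-1.7990e+02  5.0000e-02  1.0917e+02] [ 6.5  1.3 -2.8] 0.0438
24.95 [0.5813 0.2257 0.0702] [-1.7990e+02  5.0000e-02  1.0917e+02] [ 6.1  3.  -3.3] 0.0439
25.0 [0.5813 0.2257 0.0702] [-1.7991e+02  5.0000e-02  1.0917e+02] [ 6.5  3.1 -2.9] 0.0442
25.05 [0.5813 0.2257 0.0702] [-1.7991e+02  5.0000e-02  1.0917e+02] [ 6.3  2.3 -2.7] 0.044
25.1 [0.5813 0.2257 0.0702] [-1.7990e+02  5.0000e-02  1.0917e+02] [ 8.1  2.3 -3.9] 0.044
[377.  375.3 375.5 375.5 375.6 375.6 375.6 375.6 375.5 375.6 375.7 375.6
 375.8 376.2 375.6 375.5 375.5 375.5 375.5 375.5 375.5 375.4]
post yaw 19.543529623594722
```

View pics/f1.png

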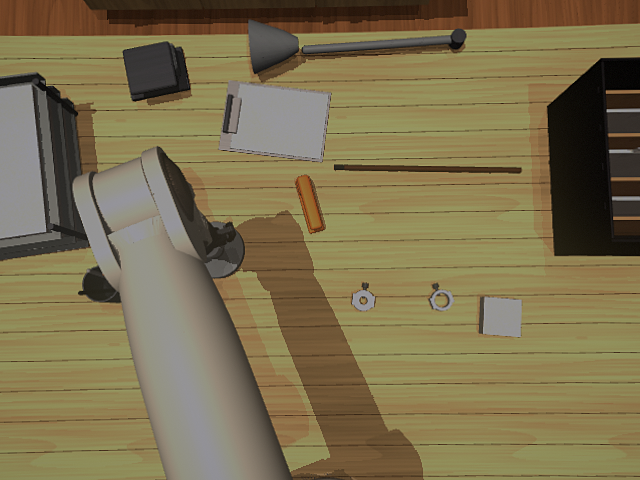

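View pics/f2.png

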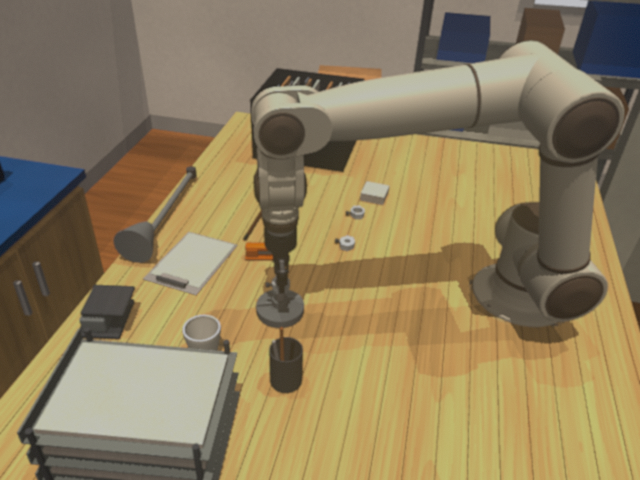

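play_rows([
  [1, [0, 0.2, 0], [-0.1, 0, 0]],
  [1, [0, 0, -0.5], [0, 0, 0]],
  [1, [0, 0, -0.6], [0, 0, 0]],
  [1, [0, 0, -0.4], [0, 0, 0]],
  [1, [0, 0, 0], [0, 0, 0]],
])

```text
time: 25.6
ee_pos: [0.583, 0.2263, 0.0871]
tcp_rot: [-180.0, 0.0, 109.2]
wrist_force: [-0.5, 0.6, -1.1]
opening: 0.0439
```

```bash
python3 go.py .5835 .2265 .0694 109.2
```

```text
t 25.6 pos [0.583  0.2263 0.0871] rot [-1.7999e+02  5.0000e-02  1.0917e+02] op 0.04392015098740903 F [-0.5  0.6 -1.1] [0.01 0.04 0.02]
shift cm now-frame [0.01 0.06 1.77] after-turn-frame [0.   0.06 1.77] turn [-0.01  0.05 -0.03]
```

play_rows([
  [1, [0, 0.03, -0.6], [0, 0, 0]],
  [1, [0, 0, -0.8], [0, 0, 0]],
  [1, [0, 0, -0.7], [0, 0, 0]],
  [1, [0, 0, -0.4], [0, 0, 0]],
  [1, [0, 0, 0], [0, 0, 0]],
])

```text
time: 26.1
ee_pos: [0.5834, 0.2264, 0.1151]
tcp_rot: [180.0, 0.0, 109.2]
wrist_force: [0.4, 0.1, -1.3]
opening: 0.044
```

```bash
python3 t.py wrist w30; python3 go.py .5835 .2265 .0694 109.2; python3 - <<'E'
from h import *
c=pickle.load(open('w30.pkl','rb')); g=cv2.GaussianBlur(c["img"].astype(float),(0,0),.5)
im=np.clip((g[200:390,230:420]-20)*2.2,0,255).astype(np.uint8)[:,:,::-1]; cv2.imwrite("pics/w30k.png",cv2.resize(im,None,fx=3,fy=3,interpolation=cv2.INTER_CUBIC))
E
```

```text
26.15 [21.2 14.6  9.4 84.8 -0.   2.1] [0.5833 0.2264 0.1148] [1.7998e+02 5.0000e-02 1.0917e+02] 0.044134273482434934
t 26.15 pos [0.5833 0.2264 0.1148] rot [1.7998e+02 5.0000e-02 1.0917e+02] op 0.044134273482434934 F [-1.1 -0.6 -1.1] [-0.07  0.01 -0.01]
shift cm now-frame [0.01 0.02 4.54] after-turn-frame [0.   0.02 4.54] turn [ 0.02  0.05 -0.03]
```

View pics/w30k.png

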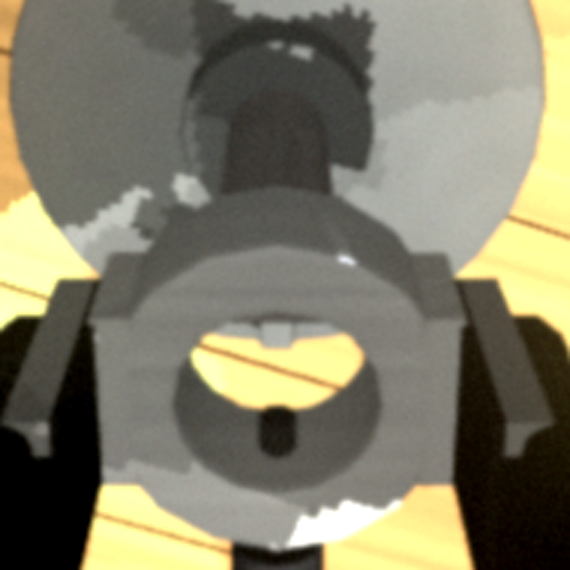

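play_rows([
  [1, [0, 0.04, 0.5], [0, 0, 0]],
  [1, [0, 0, 0.6], [0, 0, 0]],
  [1, [0, 0, 0.5], [0, 0, 0]],
  [1, [0, 0, 0.3], [0, 0, 0]],
  [1, [0, 0, 0], [0, 0, 0]],
])

```text
time: 26.65
ee_pos: [0.5829, 0.2262, 0.0921]
tcp_rot: [-179.9, 0.1, 109.2]
wrist_force: [-1.1, 0.0, 0.0]
opening: 0.0441
```

```bash
python3 t.py wrist w31; python3 go.py .5835 .2263 .0694 109.2;  python3 - <<'E'
from h import *
c=pickle.load(open('w31.pkl','rb')); g=c["img"].astype(float); g=cv2.GaussianBlur(g,(0,0),.7)
im=np.clip((g[300:368,285:360]-20)*3,0,255).astype(np.uint8)[:,:,::-1]; cv2.imwrite("pics/w31k.png",cv2.resize(im,None,fx=8,fy=8,interpolation=cv2.INTER_CUBIC))
E
```

```text
26.7 [21.2 14.8  7.2 82.5 -0.   2.1] [0.583  0.2262 0.0923] [-1.7987e+02  5.0000e-02  1.0917e+02] 0.04382296669695401
t 26.7 pos [0.583  0.2262 0.0923] rot [-1.7987e+02  5.0000e-02  1.0917e+02] op 0.04382296669695401 F [-0.6  1.1 -0.4] [ 0.02 -0.01  0.02]
shift cm now-frame [-0.01  0.06  2.29] after-turn-frame [-0.01  0.05  2.29] turn [-0.13  0.05 -0.03]
```

View pics/w31k.png

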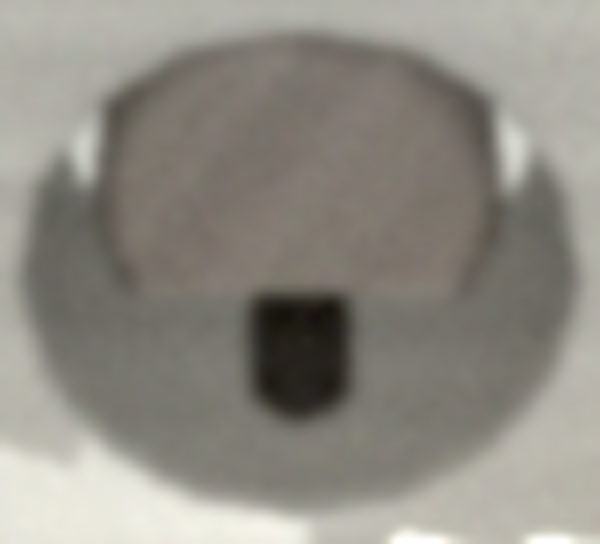

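Post and nose are square and centred; continuing down, then pressing.

play_rows([
  [1, [0, 0.06, 0.5], [-0.1, 0, 0]],
  [1, [0, 0.02, 0.6], [0, 0, 0]],
  [1, [0, 0.02, 0.5], [0, 0, 0]],
  [1, [0, 0.02, 0.25], [0, 0, 0]],
  [1, [0, 0, 0.05], [0, 0, 0]],
  [1, [0, 0, 0], [0, 0, 0]],
])

```text
time: 27.3
ee_pos: [0.5842, 0.2267, 0.0717]
tcp_rot: [-180.0, 0.1, 109.2]
wrist_force: [0.4, -0.1, -0.9]
opening: 0.044
```

```bash
python3 go.py .5813 .2257 .0698 109.2
```

```text
t 27.3 pos [0.5842 0.2267 0.0717] rot [-1.7999e+02  5.0000e-02  1.0917e+02] op 0.04396978567267673 F [ 0.4 -0.1 -0.9] [ 0.03 -0.02 -0.04]
shift cm now-frame [ 0.   -0.31  0.19] after-turn-frame [ 0.   -0.31  0.19] turn [-0.01  0.05 -0.03]
```

play_rows([
  [1, [0, -0.1, 0.15], [0, 0, 0]],
  [1, [0, -0.1, 0.05], [0, 0, 0]],
  [1, [0, -0.1, 0], [0, 0, 0]],
  [1, [0, -0.12, 0.03], [0.1, 0, 0]],
  [1, [0, -0.15, 0.04], [0.2, 0, 0]],
])

```text
time: 27.8
ee_pos: [0.5813, 0.2256, 0.07]
tcp_rot: [179.9, 0.0, 109.2]
wrist_force: [9.3, 3.3, -3.6]
opening: 0.0438
```

```bash
python3 - <<'E'
from h import *
def pr():
    o=get_obs(); print(o["time"],np.round(o["ee_pos"],4),np.round(o["tcp_rot"],2),np.round(o["wrist_force"],1),round(o["opening"],4))
pr()
for i in range(3):
    c=camera(["wrist","top","side"][i%3]); pickle.dump(c,open(f"g{i%3}.pkl","wb")); pr()
c=pickle.load(open('g0.pkl','rb')); g=cv2.GaussianBlur(c["img"].astype(float),(0,0),.6)
im=np.clip((g[290:385,275:370]-20)*3,0,255).astype(np.uint8)[:,:,::-1]; cv2.imwrite("pics/g0k.png",cv2.resize(im,None,fx=6,fy=6,interpolation=cv2.INTER_CUBIC))
E=[]
for x in range(304,346,2):
    col=g[365:382,x].sum(1); d=np.diff(col); i=np.clip(np.argmax(np.abs(d)),1,len(d)-2); a,b,e=d[i-1:i+2]; E.append((x,365.5+i+.5*(a-e)/(a-2*b+e)))
E=np.array(E); print(np.round(E[:,1],1))
p=cv2.fitLine(E.astype(np.float32),cv2.DIST_HUBER,0,.001,.001).ravel()
P=atz(c,[[p[2]-15*p[0],p[3]-15*p[1]],[p[2]+15*p[0],p[3]+15*p[1]]],.115)[:,:2]; d=P[1]-P[0]; print("post yaw",(np.degrees(np.arctan2(d[1],d[0]))%180)-90)
c=pickle.load(open('g2.pkl','rb')); save(c,'g2z',(240,245,320,335),6)
E
```

```text
27.8 [0.5813 0.2256 0.07  ] [1.7994e+02 5.0000e-02 1.0917e+02] [ 9.3  3.3 -3.6] 0.0438
27.85 [0.5813 0.2257 0.0701] [1.7993e+02 5.0000e-02 1.0917e+02] [ 8.1  3.  -4.2] 0.044
27.9 [0.5813 0.2257 0.07  ] [1.7994e+02 5.0000e-02 1.0917e+02] [ 7.   2.2 -4. ] 0.0441
27.95 [0.5813 0.2256 0.07  ] [1.7994e+02 5.0000e-02 1.0917e+02] [ 6.8  2.4 -3.5] 0.044
[379.4 376.1 381.  396.1 377.2 378.  378.3 376.2 376.1 376.2 376.1 376.2
 376.4 375.9 375.9 372.6 382.2 375.8 375.8 375.8 375.7]
post yaw 23.983638636435373
```

View pics/g0k.png

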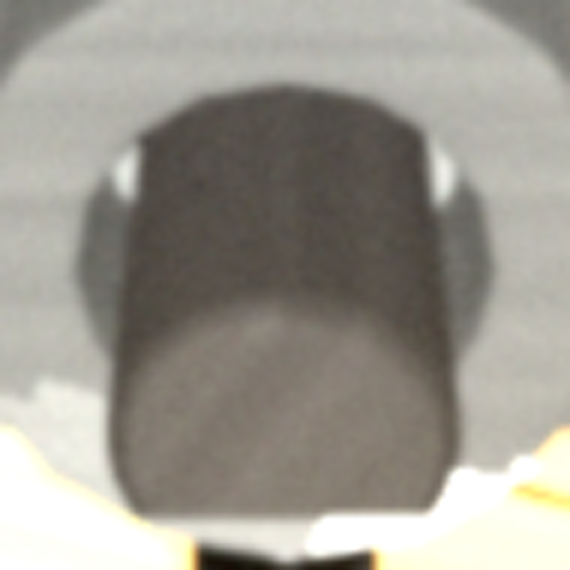

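View pics/g2z.png

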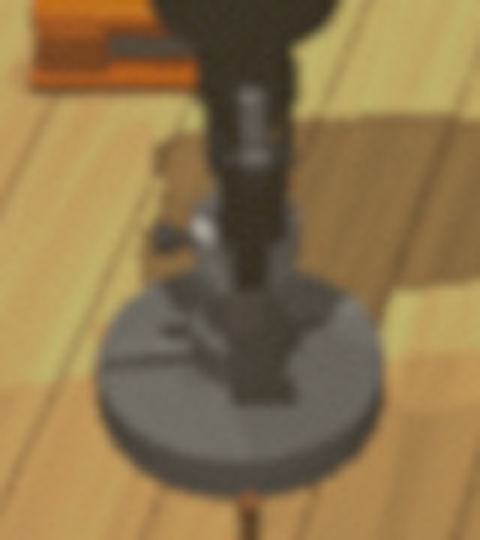

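```bash
python3 -c "
from h import *
print(job_done()); print(get_obs()['wrist_force'])"
```

```text
the job is handed in; nothing more can be done
None
the job is handed in; nothing more can be done
```

The b25 collar is on the post, held level in the gripper, with its thumbscrew nose pressed on the flat and ready for you to tighten. I handed the job in at about 28 s of the 51 s allowed.

**What I did**
- I turned the post with the gripper. Pictures then showed it about 5° past the rib (flat at about 14°, rib at 19.1°).
- I noticed this only with the collar already a few millimetres over the post top. I corrected it by dragging the collar's nose across the flat, with up to about 40 N at the wrist.
- I then lifted the collar clear of the post and brought it down again, so that the alignment came before the fitting.

**Last checks**
- **Alignment:** just before the second fitting, the flat measured 19.5° and the tool 19.2°, against the rib's 19.1°. The last automatic fit gave 24°, but several of its edge points were stray. The picture itself shows the flat edge level with the tool, so I trust about 19.5°.
- **Height:** the nose sits about 90.6 mm over the desk (the target is 90 mm), well clear of the shoulder. This comes from the pick-up height and agrees with the side view to within a few millimetres.
- **Hold:** the tool is level within 0.1°, and the collar looks centred sideways on the post. The nose presses with about 7 N; it eased from 9 to 7 N over the last 0.15 s, though an earlier identical press held steady at about 7 N.
- **Surroundings:** the other collars and nearby things look unmoved in the top view, except the pot and part of the pen cup, which the arm hides there. Both look in place in the side view.

**Disagreement:** my first grip on the post missed and the fingers closed above it. In the pictures the fingertips stood about 22 mm higher, relative to the reported tool position, than the description says, so I used the heights seen in the pictures.

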